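Build up a plaster casting mould on the folding stand

TASK

Get the casting mould ready on the folding stand: put the rubbing block that lies on the stand into the steel tool tray, then snap the stand's slatted keeper fully open, lower every windowed ring plate over the two pins and, last of all, the cover plate with the small pouring hole, so that all of them lie flush in one stack. Then snap the keeper back down to its folded position over the stack and leave the other things on the bench where they are.

Things in the scene. Friction and masses are not known exactly. Their poses are not given: they have to be found in the camera images.
- keeper (a joint): slatted keeper of the folding mould stand: 0 = folded (level, over the bed), 1.85 rad = fully open (upright, leaning 16 degrees back past vertical), growing as its bar rises. An over-centre spring drives it away from its balance point (about 1.0 rad) to the end on that side, where it stays. It takes about 5 N at the bar to start it from either end.
- hinge (a point): middle of the keeper's hinge axis, 107 mm above the bench. The axis runs along this frame's y; the folded keeper reaches 196 mm from it along -x, the open one stands 300 mm above the bench, leaning to +x. Two 10 mm posts stand 49 mm either side of it along y; a spring strut runs outside the +y post, out to 67 mm, back down to 60 mm height.
- bar (a point): centre of the round steel grip bar at the keeper's free end (12 mm thick, 58 mm clear length along the hinge axis, 190 mm from the axis, moves and turns with the keeper; 49 mm clear to the nearest slat, nothing beyond it). Folded it is 107 mm above the bench, open about 290 mm.
- bed (a point): middle of the top of the stand's bed, 20 mm above the bench, fixed. x towards the hinge, y along the hinge axis, z up. Two steel pins, 10 mm thick, stand 50 mm either side along x, 74 mm high above the bed, the last 10 mm tapering to 4 mm. Bed 130 x 50 mm on a base 260 x 120 x 8 mm. The folded keeper lies 101 to 113 mm above the bench, clear of pins and of any flush stack.
- block_c (a point): centre of the rubbing block, wood with a rubber sole, 85 x 40 x 30 mm (x, y, z), 90 g, that lies on the folded keeper at the start.
- tray_in (a point): centre of the inner floor of the open steel tool tray, 120 x 150 mm (x, y) outside, 22 mm high, walls 4 mm; it is fixed to the bench between the robot and the stand.
- cover_c (a point): the cover plate of the mould, plaster, 130 mm long (its x axis), 62 mm wide (y), 22 mm thick (z), 260 g, lying flat on the bench; two 14 mm through holes on its long centre line, 50 mm either side of the middle; a small round pouring hole of 20 mm in its middle; there is always exactly one. It fits either way round; grip it across its width. Point: its middle, half-way up.
- ring1_c (a point): a ring plate of the mould (all are alike; two or three are there), plaster, 130 mm long (its x axis), 62 mm wide (y), 16 mm thick (z), 190 g, lying flat on the bench; two 14 mm through holes on its long centre line, 50 mm either side of the middle; a large rectangular window of 50 x 34 mm in its middle. It fits either way round; grip it across its width. Point: its middle, half-way up.
- ring2_c (a point): a ring plate of the mould (all are alike; two or three are there), plaster, 130 mm long (its x axis), 62 mm wide (y), 16 mm thick (z), 190 g, lying flat on the bench; two 14 mm through holes on its long centre line, 50 mm either side of the middle; a large rectangular window of 50 x 34 mm in its middle. It fits either way round; grip it across its width. Point: its middle, half-way up.
- ring3_c (a point): a ring plate of the mould (all are alike; two or three are there), plaster, 130 mm long (its x axis), 62 mm wide (y), 16 mm thick (z), 190 g, lying flat on the bench; two 14 mm through holes on its long centre line, 50 mm either side of the middle; a large rectangular window of 50 x 34 mm in its middle. It fits either way round; grip it across its width. Point: its middle, half-way up.
- mug: white ceramic mug, 76 mm across, 85 mm high, not part of the job; origin at its underside
- jar: small closed glass jar, 40 mm across, 60 mm high, not part of the job; origin at its underside
- spatula: steel spatula lying on the bench, not part of the job
- former: small waisted plaster form, 60 mm across, 70 mm high, not part of the job; origin at its underside
- bowl: yellow plastic bowl, 120 mm across, 55 mm high, not part of the job; origin at its underside
Mind the look-alikes: they are no part of the job. Of the things like the part that bears block_c, leave any that is red; of the rest the smaller one is meant. What is shaped like the part that bears ring1_c but purple is not meant.

How it is judged:
On the way, in this order (a step that is already met when the one before it is completed fails the run):
1. the rubbing block lies in the tool tray, let go (x of block_c in the frame of tray_in between -0.056 and 0.056 m and y of block_c in the frame of tray_in between -0.071 and 0.071 m and z of block_c in the frame of tray_in below 0.05 m and contact force between the fingers and block below 0.3 N and linear speed of block below 0.05 m/s), for 0.2 s.
2. the keeper has snapped fully open (value of joint keeper above 1.75 rad), for 0.2 s.
3. every ring plate lies flush over the pins on the bed or on another ring plate, let go, the keeper open (horizontal distance between each of ring1_c, ring2_c, ring3_c and bed below 0.006 m and angle between the x axis of each of ring1_c, ring2_c, ring3_c and the x axis of bed, either way round below 0.08 rad and angle between the z axis of each of ring1_c, ring2_c, ring3_c and the z axis of bed, either way round below 0.04 rad and (z of ring1_c in the frame of bed between 0.005 and 0.011 m or z of ring1_c in the frame of bed between 0.021 and 0.027 m or z of ring1_c in the frame of bed between 0.037 and 0.043 m) and contact force between the fingers and ring1 below 0.3 N and (z of ring2_c in the frame of bed between 0.005 and 0.011 m or z of ring2_c in the frame of bed between 0.021 and 0.027 m or z of ring2_c in the frame of bed between 0.037 and 0.043 m) and contact force between the fingers and ring2 below 0.3 N and (z of ring3_c in the frame of bed between 0.005 and 0.011 m or z of ring3_c in the frame of bed between 0.021 and 0.027 m or z of ring3_c in the frame of bed between 0.037 and 0.043 m) and contact force between the fingers and ring3 below 0.3 N and value of joint keeper above 1.75 rad), for 0.2 s.
4. the cover plate lies flush over the pins on top of the ring plates, let go (horizontal distance between cover_c and bed below 0.006 m and angle between the x axis of cover_c and the x axis of bed, either way round below 0.08 rad and angle between the z axis of cover_c and the z axis of bed, either way round below 0.04 rad and (z of cover_c in the frame of bed between 0.024 and 0.03 m or z of cover_c in the frame of bed between 0.04 and 0.046 m or z of cover_c in the frame of bed between 0.056 and 0.062 m) and ((z of ring1_c in the frame of bed below 0.016 m and z of cover_c in the frame of bed above 0.016 m) or (z of ring1_c in the frame of bed below 0.032 m and z of cover_c in the frame of bed above 0.032 m) or (z of ring1_c in the frame of bed below 0.048 m and z of cover_c in the frame of bed above 0.048 m)) and ((z of ring2_c in the frame of bed below 0.016 m and z of cover_c in the frame of bed above 0.016 m) or (z of ring2_c in the frame of bed below 0.032 m and z of cover_c in the frame of bed above 0.032 m) or (z of ring2_c in the frame of bed below 0.048 m and z of cover_c in the frame of bed above 0.048 m)) and ((z of ring3_c in the frame of bed below 0.016 m and z of cover_c in the frame of bed above 0.016 m) or (z of ring3_c in the frame of bed below 0.032 m and z of cover_c in the frame of bed above 0.032 m) or (z of ring3_c in the frame of bed below 0.048 m and z of cover_c in the frame of bed above 0.048 m)) and contact force between the fingers and cover below 0.3 N), for 0.2 s.
5. the keeper has snapped back to folded (value of joint keeper below 0.06 rad), for 0.2 s.
At the end, for the whole second after the job is handed in: block centre inside the tray; all ring plates present and the cover above them on the pins: within 6 mm of the bed's middle, within 3 mm of flush height, level to 0.04 rad, in line to 0.08 rad; keeper folded (below 0.06 rad); all at rest (x of block_c in the frame of tray_in between -0.056 and 0.056 m and y of block_c in the frame of tray_in between -0.071 and 0.071 m and z of block_c in the frame of tray_in below 0.05 m and horizontal distance between each of ring1_c, ring2_c, ring3_c, cover_c and bed below 0.006 m and angle between the x axis of each of ring1_c, ring2_c, ring3_c, cover_c and the x axis of bed, either way round below 0.08 rad and angle between the z axis of each of ring1_c, ring2_c, ring3_c, cover_c and the z axis of bed, either way round below 0.04 rad and (z of ring1_c in the frame of bed between 0.005 and 0.011 m or z of ring1_c in the frame of bed between 0.021 and 0.027 m or z of ring1_c in the frame of bed between 0.037 and 0.043 m) and ((z of ring1_c in the frame of bed below 0.016 m and z of cover_c in the frame of bed above 0.016 m) or (z of ring1_c in the frame of bed below 0.032 m and z of cover_c in the frame of bed above 0.032 m) or (z of ring1_c in the frame of bed below 0.048 m and z of cover_c in the frame of bed above 0.048 m)) and linear speed of each of ring1, ring2, ring3, cover below 0.05 m/s and (z of ring2_c in the frame of bed between 0.005 and 0.011 m or z of ring2_c in the frame of bed between 0.021 and 0.027 m or z of ring2_c in the frame of bed between 0.037 and 0.043 m) and ((z of ring2_c in the frame of bed below 0.016 m and z of cover_c in the frame of bed above 0.016 m) or (z of ring2_c in the frame of bed below 0.032 m and z of cover_c in the frame of bed above 0.032 m) or (z of ring2_c in the frame of bed below 0.048 m and z of cover_c in the frame of bed above 0.048 m)) and (z of ring3_c in the frame of bed between 0.005 and 0.011 m or z of ring3_c in the frame of bed between 0.021 and 0.027 m or z of ring3_c in the frame of bed between 0.037 and 0.043 m) and ((z of ring3_c in the frame of bed below 0.016 m and z of cover_c in the frame of bed above 0.016 m) or (z of ring3_c in the frame of bed below 0.032 m and z of cover_c in the frame of bed above 0.032 m) or (z of ring3_c in the frame of bed below 0.048 m and z of cover_c in the frame of bed above 0.048 m)) and (z of cover_c in the frame of bed between 0.024 and 0.03 m or z of cover_c in the frame of bed between 0.04 and 0.046 m or z of cover_c in the frame of bed between 0.056 and 0.062 m) and value of joint keeper below 0.06 rad); the robot touches nothing.
It fails at once if a bystander (mug, jar, spatula, former or bowl) is knocked more than 40 mm away (distance of any of mug, jar, spatula, former, bowl from where it was at the start of the episode above 0.04 m).
Of ring1, ring2, ring3 only 2 to 3 are there at a start; the rules pass over those that are not, and their reading is None.
At some moment in a run one of ring1, ring2, ring3, cover may be knocked a few centimetres aside while the robot is not near it.
Once in a run the grip may slacken for a moment while it holds something.
It also fails if it takes over 208 s, if anything falls off the work surface, if the arm or the gripper's body presses on something with over 40 N, if the wrist force passes 120 N, or if a joint passes its speed limit or range.

ROBOT

A 7-joint arm with a two-finger parallel gripper is mounted at the origin on the work surface. World frame = base frame: x ahead of the robot, y to its left, z up, the work surface at z = 0. Lengths are in m, angles in rad, forces in N, time in s.
With the tool pointing down it reaches from about 0.35 to 0.9 m from the base axis. Payload 8.1 kg.
Tool frame: the origin (TCP) lies midway between the tips of the shut fingers; the grasp point (between the pads) lies 19 mm behind it; x points along the fingers, z is the direction in which the jaws open and shut, and the axes are right-handed (so a half turn about x gives the same grasp; the last joint's range is limited). The gripper opens to 92 mm and grips with 3 to 60 N. Pads are 19 mm wide; open, the fingers measure 130 mm over their backs; the gripper's body (75 mm by 190 mm) begins 47 mm behind the grasp point.
Start: joints at [1.055, 0.434, 0.025, 1.573, -0.012, 1.134, -0.075], TCP at [0.251, -0.573, 0.227] pointing down, gripper open.
Joint ranges: [-2.62, 2.62], [-0.44, 2.09], [-1.27, 1.32], [0.08, 2.57], [-1.32, 4.46], [0.12, 2], [-2.74, 2.74]. Speed limits (rad/s): [2.22, 2.22, 3.01, 3.01, 3.14, 3.14, 3.14].

INTERFACE

Orientations are given as a rotation vector (axis times angle).
In Python, from cell import arm gives the robot as it stands. The module is installed in compiled form; this text tells all that it offers.
- The arm moves only by the tool move_arm, never from a script. Its argument "steps" is text: rows parted by semicolons, each of 5 numbers parted by spaces: the shift along the tool's x, y, z in m, then the turn about the tool's x in rad, then the closure in counts, from 0 (fully open) to 255 (shut). A call has 1 to 10 rows; each row is the pose to reach, as a shift and turn from the pose commanded when the call began, along the tool's axes at that moment; what a row does not reach only later rows make up. A row lasts 1/12 s, in which the tool goes at most 41.7 mm and 7.16 degrees, less where a joint would pass 70% of its speed; a pose out of reach is approached as far as the arm can. A call with a gripper value outside its range is refused whole. The fingers move at their own pace and stop on an object; "squeeze" is the grip in N (left out, the last holds). Time passes only in rows, so rows that repeat a pose let the fingers close. It gives the time, the measured TCP pose, the force and the opening at its end, in the units of the state.
- arm.observe(): the state, without advancing time (a new reading comes with each control period).
- arm.get_image(name): name is "scene" or "top" or "wrist"; returns a dict with "img" (480x640x3 uint8, blue, green, red), "z_map" (480x640 float32, m along the optical axis (not along the pixel's ray), 0 where there is no reading), "vfov" (degrees; the focal length in pixels is half the picture's height over the tangent of half this angle, whatever the lens; pixels are square), "cx", "cy" (the principal point, pixels), "extrinsics" (4x4, takes a point from camera to world coordinates). Camera axes: x right, y up, looking along -z (the intrinsics and any distortion apply to the point x, -y, -z); pixel columns grow to the right and rows downward; lengths in m; the calibration is good to about 2 mm. A picture is of the moment at which its call begins.
- arm.sign_off(): hands the job in, once; it reports no verdict.
The state is a dict: "clock": time; "joints": joint angles; "dq": joint speeds; "joint_efforts": joint torques, N m; "position": TCP position; "ee_rot": TCP orientation; "force": force on the tool from outside, world axes, zero at the start; "ft_torque": the same for the moment, N m; "width": opening from 0.0 (shut) to 1.0 (fully open).
Only numpy, scipy, OpenCV 4.12 (cv2) and the standard library are available. Lean on these libraries where they do the work, as an engineer would, in place of code of your own. Each camera call takes 0.05 s, during which the arm holds its last target.

## Working session

There is one attempt and no reset: what is moved stays moved. The work goes in short steps, Python scripts to look and compute and a tool call to move; the robot and the scene stay as the last step left them, time stands still between calls to the robot, and variables do not carry over. Pictures are saved under pics/ and viewed, and the job is handed in when it is done.

Besides the shell and the picture viewer there is one more tool, called after "Emit:" as name(argument=value, ...) on one line, values as JSON. move_arm: Moves the arm, as the interface text tells. Its arguments: {"type":"object","properties":{"steps":{"type":"string"},"squeeze":{"type":"number"}},"required":["steps"]}

```bash
mkdir -p pics; ls
cat > h.py <<'E'
import numpy as np, cv2
from cell import arm
from scipy.spatial.transform import Rotation as R
def get(n,save=None):
    d=arm.get_image(n)
    if save: cv2.imwrite('pics/'+save+'.png',d['img'])
    return d
def f(d): return 240/np.tan(np.radians(d['vfov']/2))
def ray(d,u,v):
    p=np.array([(u-d['cx'])/f(d),-(v-d['cy'])/f(d),-1.0])
    E=np.array(d['extrinsics']); return E[:3,3],E[:3,:3]@p
def onz(d,u,v,z):
    o,r=ray(d,u,v); t=(z-o[2])/r[2]; return o+t*r
def cloud(d):
    h,w=d['z_map'].shape; u,v=np.meshgrid(np.arange(w),np.arange(h)); z=d['z_map']
    P=np.stack([(u-d['cx'])/f(d)*z,-(v-d['cy'])/f(d)*z,-z],-1)
    E=np.array(d['extrinsics']); Q=P@E[:3,:3].T+E[:3,3]; Q[z<=0]=np.nan; return Q
def proj(d,p):
    E=np.linalg.inv(np.array(d['extrinsics'])); q=E[:3,:3]@np.asarray(p)+E[:3,3]
    return d['cx']+f(d)*q[0]/-q[2], d['cy']-f(d)*q[1]/-q[2]
def tool():
    s=arm.observe(); return np.array(s['position']),R.from_rotvec(s['ee_rot']).as_matrix()
def delta(target,yaw=None):
    p,M=tool(); return M.T@(np.asarray(target)-p)
E
python3 - <<'E'
from h import *
s=arm.observe()
for k in s: print(k,np.round(s[k],3))
for n in['scene','top','wrist']:
    d=get(n,n+'0'); print(n,d['vfov'],d['cx'],d['cy'],np.round(d['extrinsics'],3).tolist(), (d['z_map']>0).mean(), [k for k in d])
E
```

```text
pics
clock 0.0
joints [ 1.055  0.435  0.025  1.574 -0.012  1.134 -0.075]
dq [ 0.001  0.001  0.001 -0.001  0.    -0.001  0.   ]
joint_efforts [-1.0000e-03 -6.6786e+01  9.8500e-01 -3.1446e+01 -6.1000e-02  4.3000e-02
  0.0000e+00]
position [ 0.25  -0.572  0.226]
ee_rot [ 0.901  1.378 -0.9  ]
force [-0.405 -0.379  0.689]
ft_torque [-0.035 -0.002  0.001]
width 1.002
scene 54.6723463434226 322.366670074598 243.71446250758362 [[0.838, -0.336, 0.431, 1.052], [0.546, 0.509, -0.665, -0.69], [0.004, 0.792, 0.61, 0.825], [0.0, 0.0, 0.0, 1.0]] 0.9957389322916667 ['img', 'z_map', 'vfov', 'cx', 'cy', 'extrinsics']
top 48.60156863674779 324.3082909566583 239.6909590069168 [[-0.036, 0.975, -0.219, 0.308], [-0.999, -0.035, 0.009, 0.099], [0.002, 0.219, 0.976, 1.285], [0.0, 0.0, 0.0, 1.0]] 0.9961295572916666 ['img', 'z_map', 'vfov', 'cx', 'cy', 'extrinsics']
wrist 66.09395897886112 316.52030423352716 236.65448518848353 [[0.402, 0.877, 0.264, 0.323], [-0.916, 0.385, 0.115, -0.541], [-0.001, -0.288, 0.958, 0.384], [0.0, 0.0, 0.0, 1.0]] 0.9959342447916667 ['img', 'z_map', 'vfov', 'cx', 'cy', 'extrinsics']
```

View pics/scene0.png

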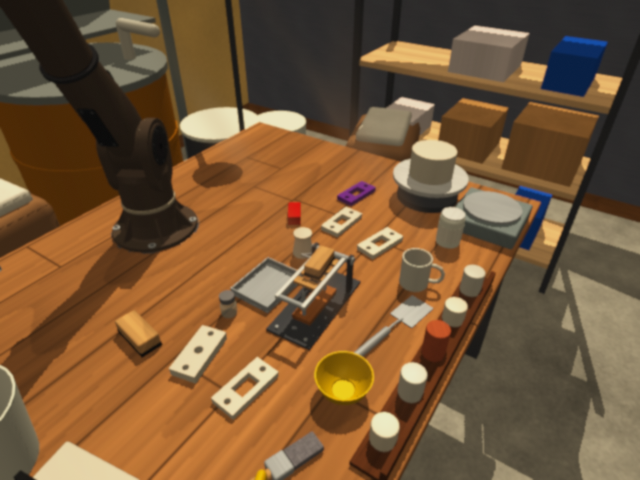

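View pics/top0.png

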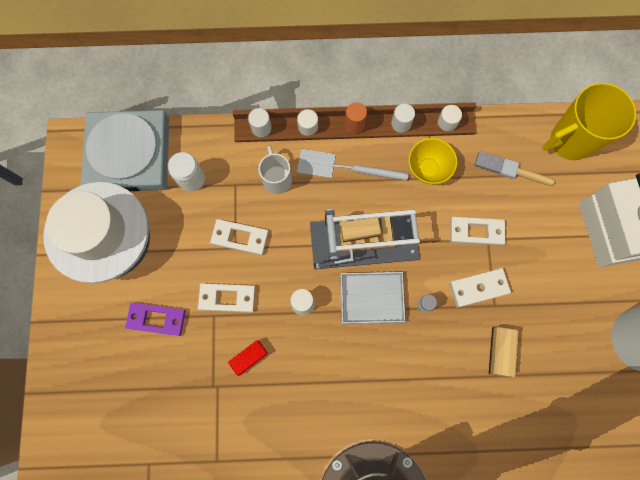

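View pics/wrist0.png

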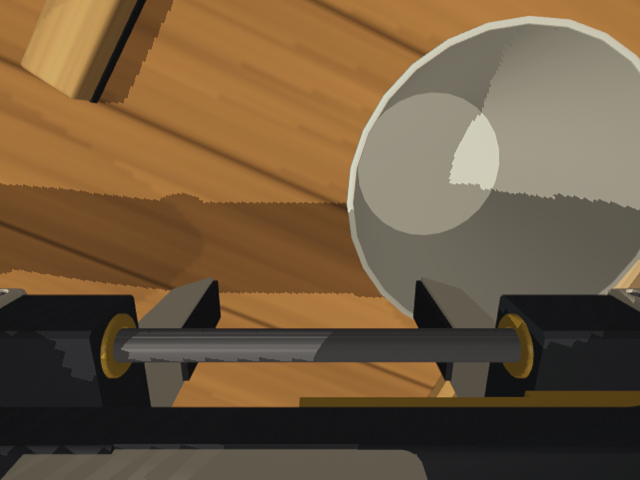

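Run:
```python
from h import *
d=get('top'); im=d['img']
cv2.imwrite('pics/topz.png',cv2.resize(im[120:400,180:560],None,fx=2.1,fy=2.1,interpolation=cv2.INTER_CUBIC))
s=get('scene');cv2.imwrite('pics/scz.png',cv2.resize(s['img'][180:420,120:440],None,fx=2.5,fy=2.5,interpolation=cv2.INTER_CUBIC))
for nm,d in(('top',d),('scene',s)):
    Q=cloud(d); hsv=cv2.cvtColor(d['img'],cv2.COLOR_BGR2HSV)
    m=((hsv[...,1]<90)&(hsv[...,2]>150)&(Q[...,2]>.008)&(Q[...,2]<.035)).astype(np.uint8)
    n,l,st,c=cv2.connectedComponentsWithStats(m)
    for i in range(1,n):
        if st[i,4]<150: continue
        q=Q[l==i]; w=q.mean(0); 
        cnt=cv2.findContours((l==i).astype(np.uint8),cv2.RETR_EXTERNAL,cv2.CHAIN_APPROX_NONE)[0][0][:,0]
        z=np.nanmedian(q[:,2])
        P=np.array([onz(d,u,v,z)[:2] for u,v in cnt],np.float32)
        r=cv2.minAreaRect(P*1000)
        print(nm,c[i].round(),'z',z.round(4),'rect',np.round(r[0],1),np.round(r[1],1),round(r[2],1))
```

```text
top [510. 167.] z 0.0197 rect [ 762.2 -386.3] [38.2 41.2] 68.1
top [377. 171.] z 0.018 rect [767.2 -41. ] [176.3  18.3] 77.1
top [592. 233.] z 0.0224 rect [ 586. -567.] [167.6  18.3] 8.6
top [478. 230.] z 0.0158 rect [ 603.1 -290.4] [130.9  65. ] 85.1
top [239. 236.] z 0.0161 rect [608.5 296.3] [130.2  63.9] 75.6
top [480. 287.] z 0.0217 rect [ 462.4 -279.7] [ 62.6 134.5] 12.6
top [374. 298.] z 0.0218 rect [447.7 -21.6] [150.  120.3] 89.2
top [226. 297.] z 0.0161 rect [460.5 326.6] [130.3  62.8] 85.6
scene [341. 220.] z 0.0172 rect [463.9 324.6] [130.4  63.7] 85.8
scene [380. 241.] z 0.017 rect [612.3 294.5] [130.8  63.5] 76.1
scene [374. 338.] z 0.0197 rect [774.1 -23.8] [149.1  12.4] 77.5
scene [197. 351.] z 0.0228 rect [ 466.3 -282.1] [ 62.6 131.1] 12.6
scene [244. 386.] z 0.0168 rect [ 607.2 -291.7] [130.7  63. ] 84.6
scene [278. 464.] z 0.0205 rect [ 765.1 -386.8] [37.2 37.7] 69.3
```

View pics/topz.png

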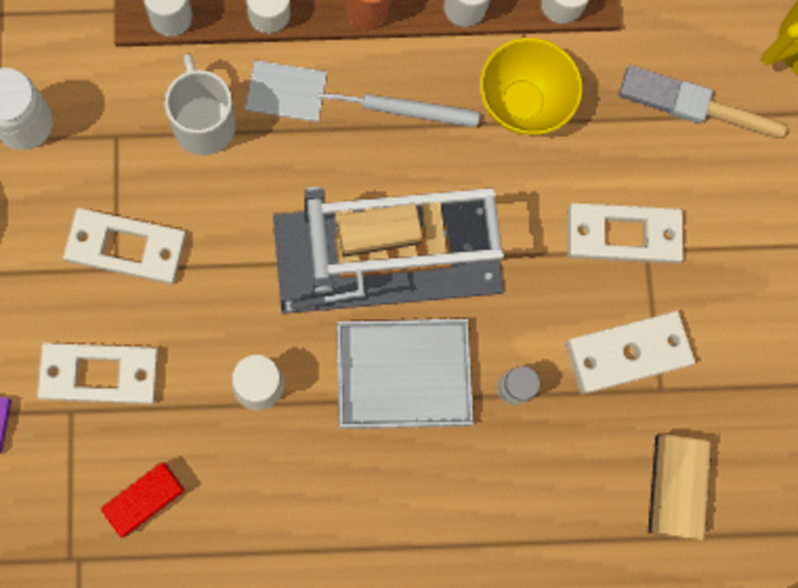

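View pics/scz.png

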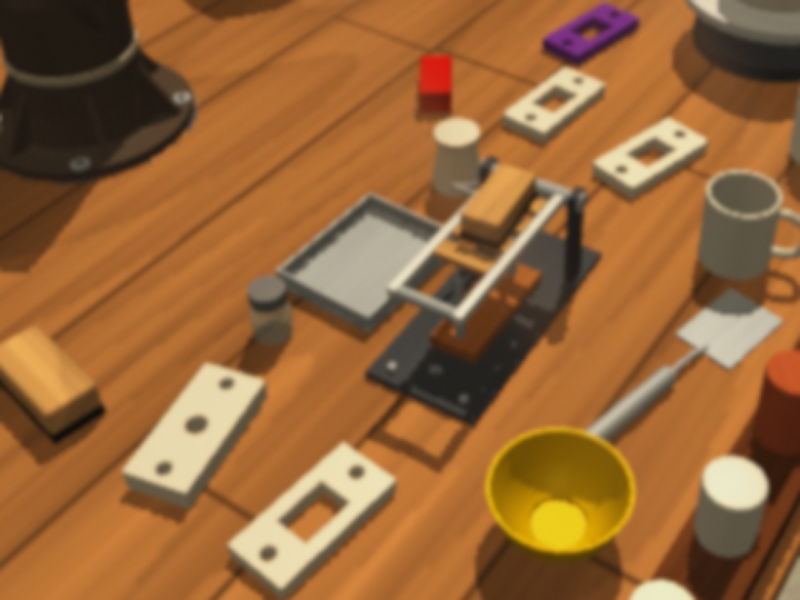

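```bash
cat >> h.py <<'E'
def plan(target,jaw,ret=False):
    """target xyz world TCP, jaw: desired jaw axis angle in world xy (deg, mod 180)"""
    p,M=tool(); s=M.T@(np.asarray(target)-p)
    cur=np.degrees(np.arctan2(M[1,2],M[0,2]))
    dd=(jaw-cur+90)%180-90
    # turn about tool x (points down => world yaw = -turn)
    t=np.radians(dd)*np.sign(M[2,0])
    s7=arm.observe()['joints'][6]
    print('pos',p.round(4),'jaw',round(cur,1),'shift',s.round(4),'|s|',np.linalg.norm(s).round(3),'turn',round(t,4),'alt',round(t-np.sign(t)*np.pi,3),'j7',round(s7,2),'rows>=',int(np.ceil(max(np.linalg.norm(s)/.0417,abs(np.degrees(t))/7.16))))
E
python3 - <<'E'
from h import *
p,M=tool(); print(M.round(3))
d=get('top'); Q=cloud(d)
for n,(u,v) in dict(mug=(275,172),jar=(428,302),former=(302,301),bowl=(433,160),cyl=(185,171)).items():
    w=Q[v-22:v+22,u-22:u+22].reshape(-1,3); w=w[w[:,2]>.03]; print(n,(np.nanpercentile(w,2,axis=0)).round(3),np.nanpercentile(w,98,axis=0).round(3))
# block
for (u,v) in((361,229),(505,352)):
    hsv=cv2.cvtColor(d['img'],cv2.COLOR_BGR2HSV)
    print(Q[v,u].round(4),hsv[v,u])
w=Q[205:260,335:400]; m=(w[...,2]>.128)&(w[...,2]<.16); 
vv,uu=np.nonzero(m); P=w[m][:,:2].astype(np.float32)*1000; z=np.median(w[m][:,2]); print('block z',z, cv2.minAreaRect(P),len(P))
w=Q[320:385,480:530]; m=(w[...,2]>.015)&(w[...,2]<.16); P=w[m][:,:2].astype(np.float32)*1000; print(np.median(w[m][:,2]), cv2.minAreaRect(P))
w=Q[180:280,300:440]; m=(w[...,2]>.09)&(w[...,2]<.118); P=w[m][:,:2].astype(np.float32)*1000; print('keeper',np.median(w[m][:,2]), cv2.minAreaRect(P))
m=(w[...,2]>.004)&(w[...,2]<.012); P=w[m][:,:2].astype(np.float32)*1000; print('base',np.median(w[m][:,2]), cv2.minAreaRect(P))
plan([.45,-.02,.33],0); plan([.45,-.02,.33],90)
E
```

```text
[[-0.     0.916  0.401]
 [ 0.001  0.401 -0.916]
 [-1.    -0.    -0.001]]
mug [0.72  0.165 0.031] [0.8   0.235 0.089]
jar [ 0.411 -0.164  0.03 ] [ 0.445 -0.129  0.064]
former [0.419 0.121 0.033] [0.465 0.166 0.076]
bowl [ 0.724 -0.239  0.031] [ 0.831 -0.134  0.058]
cyl [0.733 0.384 0.032] [0.814 0.479 0.105]
[0.5861 0.0061 0.141 ] [ 19 121 220]
[ 0.3089 -0.3175  0.0394] [ 19 124 226]
block z 0.1427326700015823 ((589.1370239257812, 6.861606597900391), (41.23876953125, 85.10405731201172), 8.291765213012695) 711
0.0378820905218854 ((311.1879577636719, -320.15045166015625), (53.18321228027344, 109.14144897460938), 79.447265625)
keeper 0.11279476679422862 ((584.374267578125, -21.27387237548828), (121.57705688476562, 208.32479858398438), 1.6609516143798828)
base 0.007356703369779449 ((619.4910888671875, -26.24761962890625), (348.4855651855469, 253.34182739257812), 87.7342758178711)
pos [ 0.2507 -0.5724  0.2265] jaw -66.4 shift [-0.1033  0.4042 -0.4261] |s| 0.596 turn -1.1581 alt 1.983 j7 -0.08 rows>= 15
pos [ 0.2507 -0.5724  0.2265] jaw -66.4 shift [-0.1033  0.4042 -0.4261] |s| 0.596 turn 0.4127 alt -2.729 j7 -0.08 rows>= 15
```

```bash
python3 -c "
from h import *
plan([.589,.007,.30],8.3)"
```

```text
pos [ 0.2507 -0.5724  0.2265] jaw -66.4 shift [-0.0734  0.5423 -0.3951] |s| 0.675 turn -1.303 alt 1.839 j7 -0.08 rows>= 17
```

Emit:
move_arm(steps="-0.073 0.27 -0.2 -0.65 0;-0.073 0.27 -0.2 -0.65 0;-0.073 0.27 -0.2 -0.65 0;-0.073 0.27 -0.2 -0.65 0;-0.073 0.27 -0.2 -0.65 0;-0.073 0.27 -0.2 -0.65 0;-0.073 0.27 -0.2 -0.65 0;-0.073 0.27 -0.2 -0.65 0;-0.073 0.27 -0.2 -0.65 0;-0.073 0.27 -0.2 -0.65 0")

```text
clock: 1.13
position: [0.4204, -0.2773, 0.3008]
ee_rot: [0.393, 1.533, -0.392]
force: [-0.5, -0.5, 0.4]
width: 1.002
```

```bash
python3 -c "
from h import *
print(arm.observe()['clock'])
plan([.589,.007,.30],8.3)"
```

```text
1.1333
pos [ 0.4204 -0.2773  0.3008] jaw -28.7 shift [0.0013 0.3304 0.0113] |s| 0.331 turn -0.6461 alt 2.496 j7 -0.08 rows>= 8
```

Emit:
move_arm(steps="0 0.33 0.011 -0.646 0;0 0.33 0.011 -0.646 0;0 0.33 0.011 -0.646 0;0 0.33 0.011 -0.646 0;0 0.33 0.011 -0.646 0;0 0.33 0.011 -0.646 0;0 0.33 0.011 -0.646 0;0 0.33 0.011 -0.646 0;0 0.33 0.011 -0.646 0;0 0.33 0.011 -0.646 0")

```text
clock: 1.97
position: [0.5885, 0.0032, 0.2988]
ee_rot: [-0.11, 1.569, 0.111]
force: [-0.7, -0.9, -0.1]
width: 1.0
```

```bash
python3 -c "
from h import *
d=get('wrist','w1'); print(f(d))
np.save('w1.npy',d,allow_pickle=True)
Q=cloud(d); np.save('q1.npy',Q)
plan([.589,.007,.30],8.3)
w=Q;m=(w[...,2]>.135)&(w[...,2]<.15); P=w[m][:,:2].astype(np.float32)*1000; print('block',np.median(w[m][:,2]), cv2.minAreaRect(P))
"
```

```text
368.905021766316
pos [0.5881 0.0011 0.2988] jaw 7.9 shift [-0.0012  0.0057  0.0017] |s| 0.006 turn -0.0068 alt 3.135 j7 -0.12 rows>= 1
block 0.14325538491154433 ((592.7745971679688, 8.34271240234375), (39.5395393371582, 84.58609771728516), 7.25657320022583)
```

View pics/w1.png

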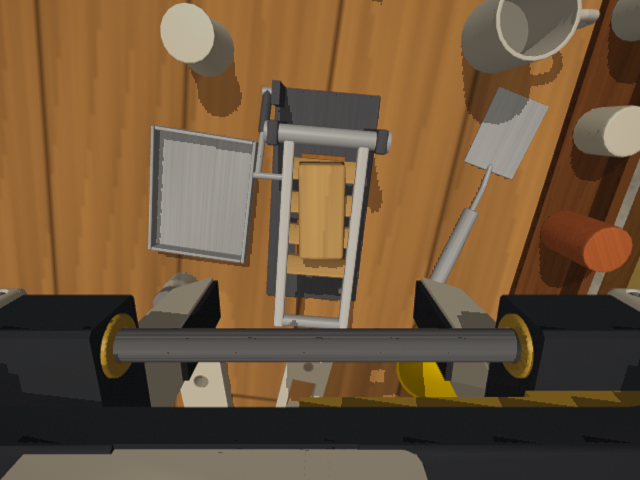

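Emit:
move_arm(steps="0.1 0.006 0.003 0 0;0.1 0.006 0.003 0 0;0.1 0.006 0.003 0 0;0.1 0.006 0.003 0 0;0.14 0.006 0.003 0 0;0.14 0.006 0.003 0 0;0.14 0.006 0.003 0 0")

```text
clock: 2.6
position: [0.5895, 0.0064, 0.1601]
ee_rot: [-0.107, 1.57, 0.106]
force: [1.2, 0.5, 0.8]
width: 1.002
```

```bash
python3 -c "
from h import *
plan([.591,.0076,.121],7.5)
Q=np.load('q1.npy')
m=(Q[...,2]>.095)&(Q[...,2]<.12)&(abs(Q[...,0]-.59)<.08)&(abs(Q[...,1])<.2); P=Q[m][:,:2].astype(np.float32)*1000; print('keeper',np.median(Q[m][:,2]), cv2.minAreaRect(P))
m=(Q[...,2]>.018)&(Q[...,2]<.025)&(Q[...,0]<.53)&(Q[...,0]>.36)&(abs(Q[...,1])<.1); P=Q[m][:,:2].astype(np.float32)*1000; print('tray',np.median(Q[m][:,2]), cv2.minAreaRect(P))
"
```

```text
pos [0.5895 0.0064 0.1601] jaw 7.8 shift [0.0391 0.0011 0.0018] |s| 0.039 turn 0.005 alt -3.137 j7 -0.2 rows>= 1
keeper 0.11335648700113737 ((589.3947143554688, -20.24468231201172), (122.97784423828125, 206.62506103515625), 3.0444693565368652)
tray 0.021838883312223667 ((451.1285400390625, -20.965805053710938), (150.1428985595703, 120.4688720703125), 89.21142578125)
```

Emit:
move_arm(steps="0.02 0.001 0.002 0 0;0.039 0.001 0.002 0 0;0.039 0.001 0.002 0 0;0.039 0.001 0.002 0 130;0.039 0.001 0.002 0 200;0.039 0.001 0.002 0 255;0.039 0.001 0.002 0 255;0.039 0.001 0.002 0 255;0.039 0.001 0.002 0 255;0.039 0.001 0.002 0 255", squeeze=25)

```text
clock: 3.43
position: [0.5921, 0.0095, 0.121]
ee_rot: [-0.108, 1.568, 0.108]
force: [-0.2, -0.4, 0.5]
width: 0.544
```

Emit:
move_arm(steps="0 0 0 0 255;0 0 0 0 255;-0.04 0 0 0 255;-0.08 0 0 0 255;-0.1 0 0 0 255;-0.1 0 0 0 255;-0.1 0 0 0 255;-0.1 0 0 0 255")

```text
clock: 4.1
position: [0.5913, 0.0093, 0.2197]
ee_rot: [-0.109, 1.57, 0.108]
force: [-0.8, 0.1, -1.5]
width: 0.434
```

```bash
python3 -c "
from h import *
print(arm.observe()['width'])
plan([.4495,-.021,.20],-.8)
get('wrist','w2')
"
```

```text
0.43415374067528195
pos [0.5913 0.0093 0.2197] jaw 7.9 shift [ 0.02   -0.0105 -0.1446] |s| 0.146 turn 0.1518 alt -2.99 j7 -0.17 rows>= 4
```

View pics/w2.png

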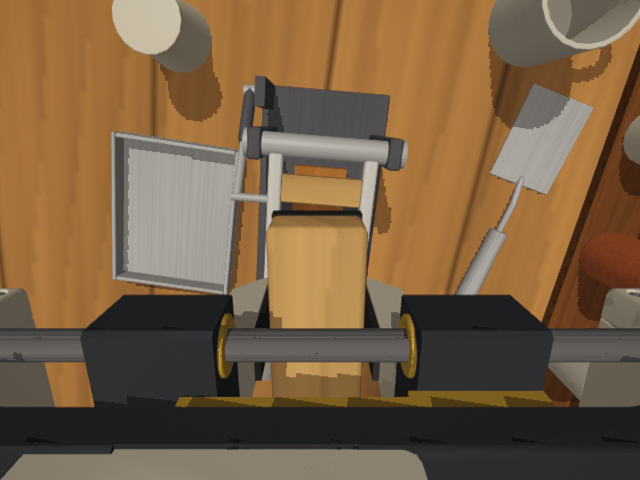

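Emit:
move_arm(steps="0 0 -0.02 0 255;0.02 -0.01 -0.06 0.15 255;0.02 -0.015 -0.1 0.15 255;0.02 -0.018 -0.14 0.15 255;0.02 -0.018 -0.164 0.15 255;0.02 -0.018 -0.164 0.15 255;0.06 -0.018 -0.164 0.15 255;0.1 -0.018 -0.164 0.15 255;0.1 -0.018 -0.164 0.15 255;0.1 -0.018 -0.164 0.15 255")

```text
clock: 4.98
position: [0.43, -0.0306, 0.1192]
ee_rot: [0.009, 1.577, -0.008]
force: [0.1, -0.3, -0.5]
width: 0.434
```

```bash
python3 -c "
from h import *
plan([.43,-.028,.014],-.8)
d=get('top','t2');Q=cloud(d)
m=(Q[...,2]<.01)&(abs(Q[...,0]-.45)<.045)&(abs(Q[...,1]+.02)<.06); print('tray floor',np.nanmedian(Q[m][:,2]),m.sum())
"
```

```text
pos [ 0.43   -0.0306  0.1192] jaw -0.6 shift [0.1052 0.0025 0.0007] |s| 0.105 turn 0.0027 alt -3.139 j7 -0.27 rows>= 3
tray floor 0.004099729790872475 700
```

Emit:
move_arm(steps="0.035 0 0 0 255;0.07 0 0 0 255;0.09 0 0 0 255;0.1 0 0 0 255;0.106 0 0 0 255;0.106 0 0 0 255;0.106 0 0 0 140;0.106 0 0 0 90;0.106 0 0 0 90;0.106 0 0 0 90")

```text
clock: 5.87
position: [0.4327, -0.0309, 0.0156]
ee_rot: [0.009, 1.569, -0.01]
force: [0.6, 0.7, -0.0]
width: 0.615
```

Emit:
move_arm(steps="0 0 0 0 60;0 0 0 0 60;0 0 0 0 60;-0.04 0 0 0 0;-0.08 0 0 0 0;-0.12 0 0 0 0;-0.2 0 0 0 0;-0.2 0 0 0 0;-0.2 0 0 0 0;-0.2 0 0 0 0")

```text
clock: 6.7
position: [0.4333, -0.031, 0.2171]
ee_rot: [0.009, 1.566, -0.011]
force: [-0.2, 0.6, 0.2]
width: 1.0
```

```bash
python3 -c "
from h import *
d=get('wrist','w3');np.save('q3.npy',cloud(d)); 
plan([.59,-.1,.3],93)
"
```

```text
pos [ 0.4321 -0.0311  0.2153] jaw -0.7 shift [-0.0844 -0.067   0.1589] |s| 0.192 turn 1.5059 alt -1.636 j7 -0.18 rows>= 13
```

View pics/w3.png

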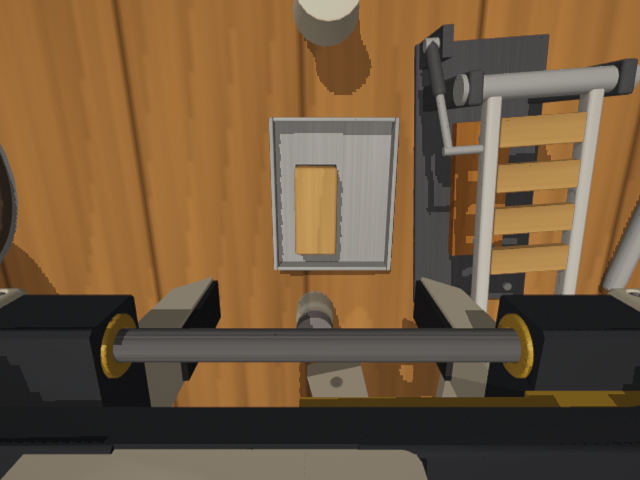

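Emit:
move_arm(steps="-0.084 -0.067 0.159 1.506 0;-0.084 -0.067 0.159 1.506 0;-0.084 -0.067 0.159 1.506 0;-0.084 -0.067 0.159 1.506 0;-0.084 -0.067 0.159 1.506 0;-0.084 -0.067 0.159 1.506 0;-0.084 -0.067 0.159 1.506 0;-0.084 -0.067 0.159 1.506 0;-0.084 -0.067 0.159 1.506 0;-0.084 -0.067 0.159 1.506 0")

```text
clock: 7.58
position: [0.5893, -0.0996, 0.2962]
ee_rot: [0.982, 1.341, -0.986]
force: [-0.2, -0.4, -0.1]
width: 1.001
```

```bash
python3 -c "
from h import *
plan([.59,-.1,.3],93)
"
```

```text
pos [ 0.5893 -0.0996  0.2962] jaw -72.7 shift [-0.0038  0.0005  0.0006] |s| 0.004 turn 0.2504 alt -2.891 j7 -1.27 rows>= 3
```

Emit:
move_arm(steps="-0.002 0 0 0.12 0;-0.004 0 0 0.25 0;-0.004 0 0 0.25 0;-0.004 0 0 0.25 0")

```text
clock: 7.92
position: [0.5896, -0.0995, 0.301]
ee_rot: [1.162, 1.24, -1.165]
force: [0.1, 0.1, 0.4]
width: 0.999
```

```bash
python3 -c "
from h import *
d=get('wrist','w4');Q=cloud(d);np.save('q4.npy',Q)
hs=cv2.cvtColor(d['img'],cv2.COLOR_BGR2HSV)
plan([.59,-.1,.3],93)
m=(Q[...,2]>.095)&(Q[...,2]<.12)&(abs(Q[...,0]-.59)<.09)&(abs(Q[...,1])<.16); 
vv,uu=np.nonzero(m); print(uu.min(),uu.max(),vv.min(),vv.max())
P=Q[m][:,:2].astype(np.float32)*1000; print('keeper',np.median(Q[m][:,2]), cv2.minAreaRect(P),np.median(Q[m],0),Q[m].min(0),Q[m].max(0))
"
```

```text
pos [ 0.5897 -0.0995  0.3013] jaw -86.4 shift [0.0013 0.0003 0.0005] |s| 0.001 turn 0.011 alt -3.131 j7 -1.49 rows>= 1
115 343 138 264
keeper 0.11315324434019236 ((589.360107421875, -20.951026916503906), (122.5516586303711, 206.73812866210938), 2.910816192626953) [0.59539701 0.00318634 0.11315324] [ 0.52565089 -0.12573099  0.0950425 ] [0.64608013 0.08503368 0.11999595]
```

View pics/w4.png

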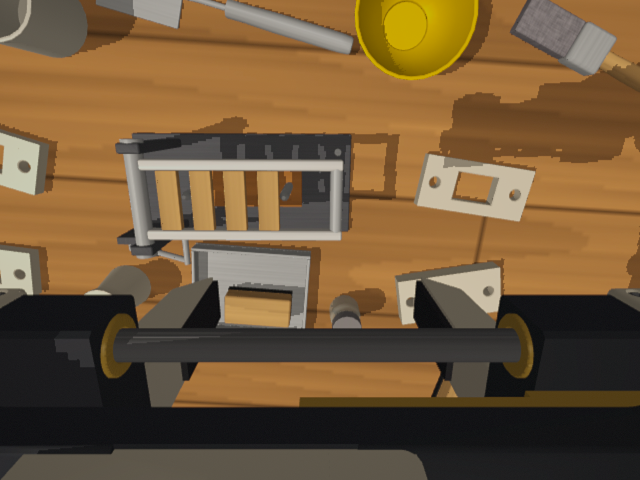

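Run:
```python
from h import *
Q=np.load('q4.npy')
def reg(n,r0,r1,c0,c1,zlo=.1,zhi=.125):
    w=Q[r0:r1,c0:c1].reshape(-1,3); w=w[(w[:,2]>zlo)&(w[:,2]<zhi)].astype(np.float32)
    l=cv2.fitLine(w[:,:2],cv2.DIST_HUBER,0,1e-4,1e-4).ravel()
    print(n,len(w),'c',w.mean(0).round(4),'min',w.min(0).round(4),'max',w.max(0).round(4),'dir',np.degrees(np.arctan2(l[1],l[0])).round(2))
reg('bar',172,230,325,350)
reg('rail+',155,176,150,325)
reg('rail-',228,245,150,325)
reg('hinge',160,235,120,160)
# scene of other views
Q=np.load('q3.npy')
reg('hinge3',60,110,485,605); reg('rail3L',150,290,470,500); reg('rail3R',130,290,560,605)
```

```text
bar 727 c [ 0.6004 -0.1175  0.1119] min [ 0.5703 -0.1253  0.103 ] max [ 0.6279 -0.1096  0.1156] dir 3.06
rail+ 2539 c [ 0.6271 -0.02    0.1128] min [ 0.6142 -0.1045  0.1017] max [0.6381 0.06   0.1157] dir -85.61
rail- 2167 c [ 0.5613 -0.0211  0.1123] min [ 0.5418 -0.1091  0.1001] max [0.5708 0.0633 0.1155] dir -85.9
hinge 1782 c [0.5952 0.0662 0.1134] min [0.5548 0.0478 0.1032] max [0.6284 0.0809 0.1177] dir -1.03
hinge3 3751 c [0.5885 0.0698 0.1139] min [0.5461 0.055  0.1002] max [0.6348 0.0847 0.1182] dir -0.17
rail3L 3118 c [ 0.5598 -0.0225  0.112 ] min [ 0.5434 -0.0808  0.1019] max [0.5746 0.029  0.1156] dir -85.27
rail3R 4029 c [ 0.6223 -0.0089  0.1128] min [ 0.6021 -0.079   0.1005] max [0.6364 0.0417 0.1158] dir -85.07
```

Run:
```python
from h import *
a=cv2.imread('pics/w4.png')[125:255,100:360]; cv2.imwrite('pics/w4z.png',cv2.resize(a,None,fx=3,fy=3,interpolation=cv2.INTER_CUBIC))
a=cv2.imread('pics/w3.png')[20:300,400:640]; cv2.imwrite('pics/w3z.png',cv2.resize(a,None,fx=2.1,fy=2.1,interpolation=cv2.INTER_CUBIC))
Q=np.load('q4.npy')
w=Q[125:250,100:360]; m=(w[...,2]>.015)&(w[...,2]<.095)
vv,uu=np.nonzero(m)
for z0,z1 in((.015,.025),(.03,.06),(.06,.099)):
    k=(w[...,2]>z0)&(w[...,2]<z1); P=w[k]; print(z0,k.sum(), P.min(0).round(3) if len(P) else '',P.max(0).round(3) if len(P) else '')
    n,l,st,c=cv2.connectedComponentsWithStats(k.astype(np.uint8))
    for i in range(1,n):
        if st[i,4]>6: q=w[l==i]; print('  ',st[i,4],(c[i]+[100,125]).round(),q.mean(0).round(4),q.min(0).round(3),q.max(0).round(3))
```

```text
0.015 1616 [ 0.51  -0.082  0.015] [0.643 0.098 0.025]
   27 [178. 143.] [0.6385 0.0638 0.0201] [0.634 0.063 0.015] [0.643 0.065 0.025]
   381 [218. 187.] [0.5894 0.0179 0.0203] [0.568 0.011 0.018] [0.611 0.025 0.023]
   393 [251. 188.] [ 0.5912 -0.0219  0.0203] [ 0.57  -0.029  0.018] [ 0.612 -0.014  0.023]
   664 [291. 188.] [ 0.5946 -0.0692  0.0204] [ 0.571 -0.082  0.018] [ 0.615 -0.054  0.025]
   24 [186. 223.] [0.5423 0.0584 0.0196] [0.537 0.058 0.016] [0.546 0.062 0.024]
   16 [156. 225.] [0.5374 0.0955 0.0197] [0.535 0.094 0.015] [0.539 0.098 0.025]
   111 [210. 248.] [0.5117 0.0298 0.0194] [ 0.51  -0.007  0.015] [0.513 0.053 0.023]
0.03 196 [ 0.537 -0.071  0.03 ] [0.643 0.118 0.06 ]
   115 [168. 143.] [0.6393 0.0657 0.045 ] [0.633 0.063 0.03 ] [0.643 0.084 0.06 ]
   40 [288. 186.] [ 0.6006 -0.0673  0.0455] [ 0.597 -0.071  0.031] [ 0.602 -0.062  0.06 ]
   38 [130. 231.] [0.5374 0.1124 0.05  ] [0.537 0.105 0.036] [0.538 0.118 0.058]
0.06 638 [ 0.521 -0.071  0.06 ] [0.646 0.117 0.099]
   192 [155. 145.] [0.6392 0.0648 0.0797] [0.633 0.062 0.06 ] [0.643 0.081 0.099]
   110 [285. 194.] [ 0.5987 -0.0667  0.0837] [ 0.592 -0.071  0.06 ] [ 0.602 -0.062  0.095]
   81 [186. 195.] [0.5925 0.0325 0.0886] [0.587 0.029 0.074] [0.596 0.037 0.095]
   192 [127. 239.] [0.5343 0.1069 0.0699] [0.521 0.096 0.06 ] [0.538 0.117 0.074]
   61 [163. 242.] [0.5402 0.0584 0.0896] [0.53  0.057 0.069] [0.545 0.065 0.099]
```

View pics/w4z.png

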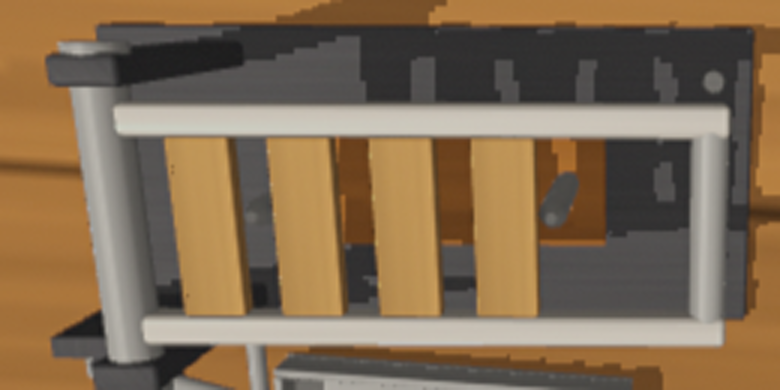

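View pics/w3z.png

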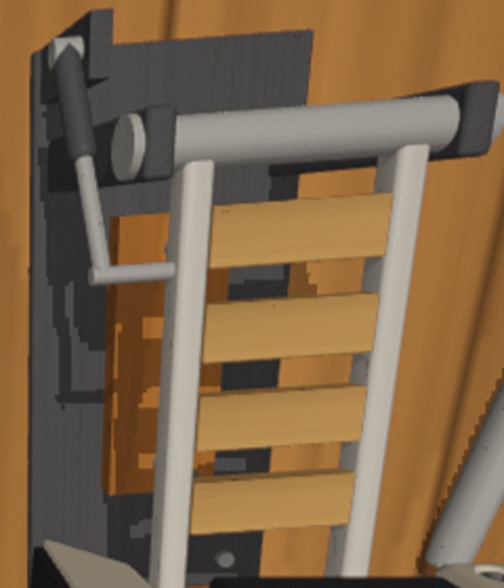

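```bash
python3 -c "
from h import *
plan([.600,-.1175,.145],94.1)"
```

```text
pos [ 0.5897 -0.0995  0.3013] jaw -86.4 shift [0.1563 0.0095 0.0186] |s| 0.158 turn -0.0082 alt 3.133 j7 -1.49 rows>= 4
```

Emit:
move_arm(steps="0 0.01 0.019 -0.008 144;0.04 0.01 0.019 -0.008 144;0.08 0.01 0.019 -0.008 144;0.12 0.01 0.019 -0.008 144;0.15 0.01 0.019 -0.008 144;0.156 0.01 0.019 -0.008 144;0.156 0.01 0.019 -0.008 144;0.156 0.01 0.019 -0.008 144;0.156 0.01 0.019 -0.008 144", squeeze=12)

```text
clock: 8.72
position: [0.6029, -0.1182, 0.1491]
ee_rot: [1.161, 1.237, -1.157]
force: [1.4, 0.0, 1.1]
width: 0.444
```

```bash
python3 -c "
from h import *
plan([.600,-.1175,.095],94.1); print(arm.observe()['width']); get('wrist','w5'); get('top','t5')"
```

```text
pos [ 0.6029 -0.1182  0.1491] jaw -86.1 shift [ 0.0541 -0.003  -0.001 ] |s| 0.054 turn -0.004 alt 3.138 j7 -1.49 rows>= 2
0.4442042408629064
```

View pics/w5.png

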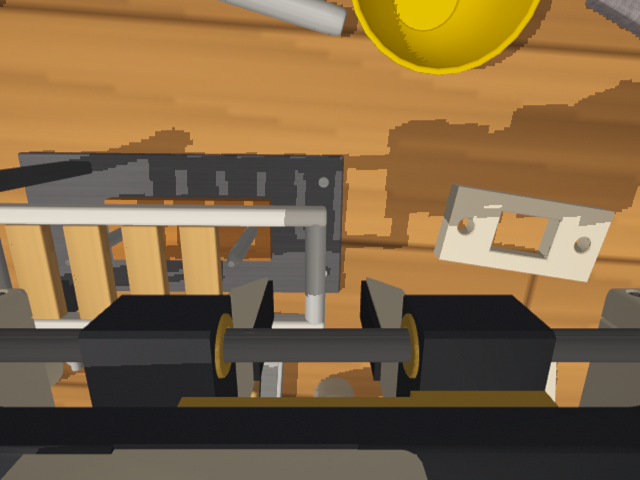

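Emit:
move_arm(steps="0.02 -0.002 -0.001 0 144;0.04 -0.003 -0.001 0 144;0.054 -0.003 -0.001 0 144;0.054 -0.003 -0.001 0 144;0.054 -0.003 -0.001 0 255;0.054 -0.003 -0.001 0 255;0.054 -0.003 -0.001 0 255;0.054 -0.003 -0.001 0 255;0.054 -0.003 -0.001 0 255;0.054 -0.003 -0.001 0 255")

```text
clock: 9.65
position: [0.5988, -0.1174, 0.0936]
ee_rot: [1.16, 1.239, -1.159]
force: [-0.8, 0.7, 4.3]
width: 0.125
```

Emit:
move_arm(steps="0 0 0 0 255;0 0 0 0 255")

```text
clock: 9.82
position: [0.5988, -0.1175, 0.0936]
ee_rot: [1.16, 1.239, -1.159]
force: [-1.0, 0.0, 6.3]
width: 0.124
```

Emit:
move_arm(steps="-0.0095 0 0 0 255;-0.019 0 -0.001 0 255;-0.028 0 -0.002 0 255;-0.038 0 -0.004 0 255;-0.047 0 -0.006 0 255;-0.056 0 -0.0085 0 255;-0.065 0 -0.0115 0 255;-0.074 0 -0.015 0 255;-0.083 0 -0.019 0 255;-0.091 0 -0.0233 0 255")

```text
clock: 10.65
position: [0.5974, -0.0954, 0.1852]
ee_rot: [1.16, 1.237, -1.16]
force: [5.1, -4.7, -1.9]
width: 0.126
```

```bash
python3 -c "
from h import *
p,M=tool();h=np.array([.5866,.072,.107]); b=p+[0,0,.012]; print(p,np.linalg.norm(b-h), np.arctan2(b[2]-h[2],h[1]-b[1]),arm.observe()['width'],arm.observe()['force']); get('scene','s6')"
```

```text
[ 0.59738662 -0.09544782  0.18520709] 0.1905057510064198 0.494139879340954 0.12553655128970484 [ 5.08071175 -4.71365247 -1.92982422]
```

View pics/s6.png

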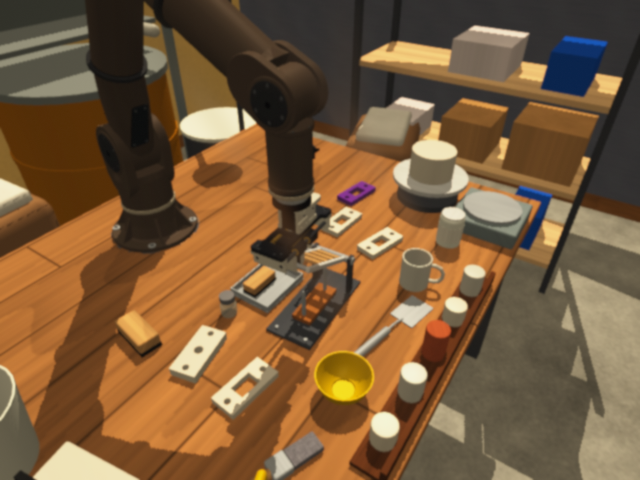

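Emit:
move_arm(steps="-0.0162 0 -0.0099 0 255;-0.0313 0 -0.0214 0 255;-0.0452 0 -0.0343 0 255;-0.0577 0 -0.0486 0 255;-0.0688 0 -0.064 0 255;-0.0782 0 -0.0805 0 255;-0.086 0 -0.0978 0 255;-0.092 0 -0.1159 0 255;-0.0961 0 -0.1344 0 255;-0.0984 0 -0.1533 0 255")

```text
clock: 11.53
position: [0.5878, 0.0596, 0.2848]
ee_rot: [1.163, 1.236, -1.157]
force: [5.8, 0.7, 0.8]
width: 0.127
```

```bash
python3 -c "
from h import *
p,M=tool();h=np.array([.5866,.072,.107]); b=p+[0,0,.012]; print(p,np.linalg.norm(b-h), np.arctan2(b[2]-h[2],h[1]-b[1]),arm.observe()['width'],arm.observe()['force']); get('wrist','w6')"
```

```text
[0.58778522 0.05958079 0.28479898] 0.19020855586400426 1.5054559570360393 0.12659981313646723 [5.75550152 0.69937313 0.84541346]
```

View pics/w6.png

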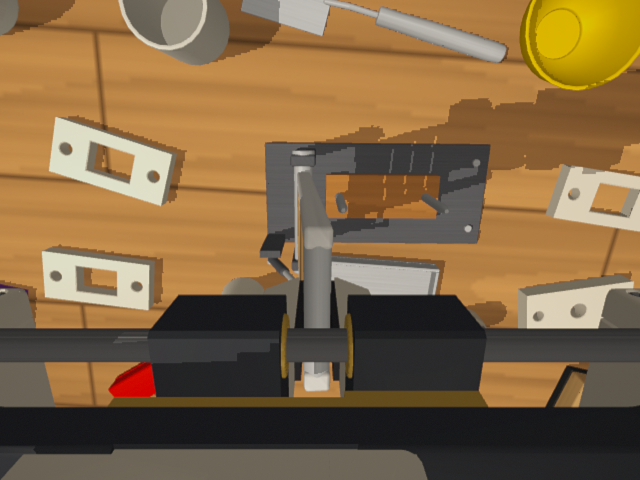

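Emit:
move_arm(steps="-0.0004 0 -0.0189 0 255;0.0011 0 -0.0379 0 255;0.0045 0 -0.0566 0 255;0.0065 0 -0.0645 0 255;0.0065 0 -0.0645 0 255;0.0065 0 -0.0645 0 120;0.0065 0 -0.0645 0 120;0.0065 0 -0.0645 0 120;0.0065 0 -0.0645 0 120")

```text
clock: 12.33
position: [0.5817, 0.1229, 0.2755]
ee_rot: [1.16, 1.24, -1.161]
force: [-0.1, 0.0, -0.1]
width: 0.366
```

Emit:
move_arm(steps="0 0 0 0 120;0 0 0 0 120;0 0 0 0 120;-0.02 0 0 0 120;-0.05 0 0 0 120;-0.05 0 0 0 120;-0.05 0 0 0 120;-0.05 0 0 0 120")

```text
clock: 13.0
position: [0.582, 0.1232, 0.3253]
ee_rot: [1.16, 1.24, -1.16]
force: [-0.6, -0.4, -0.7]
width: 0.529
```

```bash
python3 -c "
from h import *
print(arm.observe()['width'],arm.observe()['force'])
d=get('wrist','w7');np.save('q7.npy',cloud(d));get('scene','s7')
plan([.594,-.017,.36],3)
"
```

```text
0.5289097491428808 [-0.64741274 -0.44829408 -0.67996483]
pos [0.5816 0.123  0.3245] jaw -86.2 shift [-0.0354  0.0029  0.1405] |s| 0.145 turn -1.5564 alt 1.585 j7 -1.88 rows>= 13
```

View pics/w7.png

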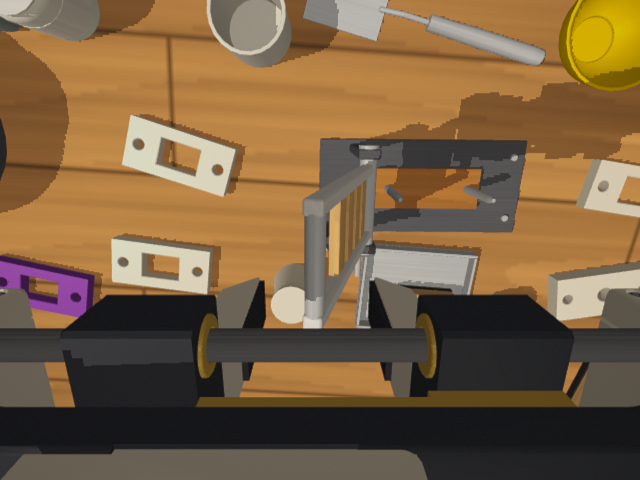

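View pics/s7.png

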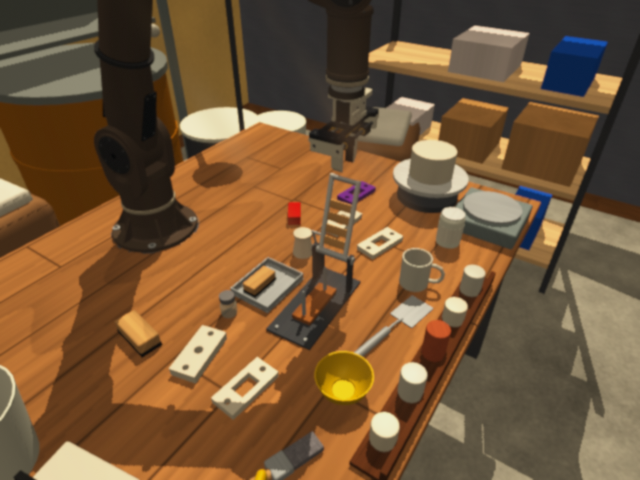

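Emit:
move_arm(steps="-0.035 0 0 0 120;-0.036 0.003 0.02 -0.1 120;-0.036 0.003 0.06 -0.22 60;-0.036 0.003 0.1 -0.34 0;-0.036 0.003 0.14 -0.46 0;-0.036 0.003 0.14 -0.58 0;-0.036 0.003 0.14 -0.7 0;-0.036 0.003 0.14 -0.82 0;-0.036 0.003 0.14 -0.94 0;-0.036 0.003 0.14 -1.06 0")

```text
clock: 13.93
position: [0.5941, -0.0165, 0.3605]
ee_rot: [0.344, 1.545, -0.344]
force: [0.4, -0.3, -0.4]
width: 0.989
```

Emit:
move_arm(steps="0 0 0 -0.12 0;0 0 0 -0.24 0;0 0 0 -0.36 0;0 0 0 -0.48 0;0 0 0 -0.48 0;0 0 0 -0.48 0;0 0 0 -0.48 0")

```text
clock: 14.52
position: [0.5943, -0.0164, 0.3611]
ee_rot: [-0.025, 1.572, 0.025]
force: [0.3, 0.2, 0.6]
width: 1.002
```

Run:
```python
from h import *
plan([.594,-.017,.36],4)
d=get('wrist','w8');np.save('q8.npy',cloud(d)); import pickle; pickle.dump(d,open('d8.pkl','wb'))
for n in('q7','q8'):
    Q=np.load(n+'.npy')
    m=(Q[...,2]>.05)&(Q[...,2]<.1)&(abs(Q[...,0]-.595)<.03)&(abs(Q[...,1]+.02)<.085)
    k,l,st,c=cv2.connectedComponentsWithStats(m.astype(np.uint8))
    for i in range(1,k):
        if st[i,4]>10: q=Q[l==i]; t=q[q[:,2]>q[:,2].max()-.004]; print(n,st[i,4],c[i].round(1),'top',t.mean(0).round(4),q.max(0)[2].round(4), 'mean',q.mean(0).round(4))
```

```text
pos [ 0.5943 -0.0164  0.3611] jaw 1.8 shift [ 0.0011 -0.0006 -0.0003] |s| 0.001 turn -0.0381 alt 3.104 j7 -0.17 rows>= 1
q7 131 [395. 195.] top [0.5916 0.0346 0.0931] 0.0947 mean [0.5928 0.0361 0.078 ]
q7 193 [483.4 195.9] top [ 0.5973 -0.0652  0.094 ] 0.0962 mean [ 0.5981 -0.0629  0.0759]
q8 67 [314.5 149.5] top [0.5907 0.0339 0.0936] 0.0952 mean [0.591  0.0349 0.0863]
q8 104 [316.6 230.1] top [ 0.5971 -0.0654  0.094 ] 0.0957 mean [ 0.5966 -0.0631  0.0779]
```

View pics/w8.png

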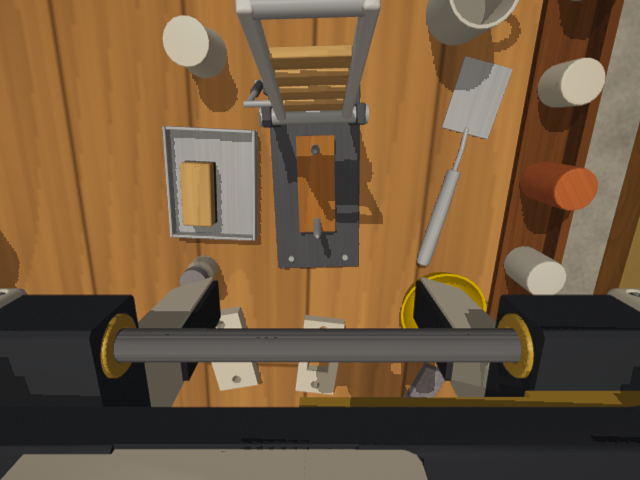

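```bash
python3 -c "
from h import *
plan([.605,-.291,.30],-5)"
```

```text
pos [ 0.5944 -0.0163  0.3613] jaw 1.9 shift [ 0.0613 -0.2749  0.0017] |s| 0.282 turn 0.1198 alt -3.022 j7 -0.17 rows>= 7
```

Emit:
move_arm(steps="0 -0.04 0.002 0.06 0;0.02 -0.08 0.002 0.12 0;0.04 -0.12 0.002 0.12 0;0.06 -0.16 0.002 0.12 0;0.08 -0.2 0.002 0.12 0;0.1 -0.24 0.002 0.12 0;0.1 -0.275 0.002 0.12 0;0.1 -0.275 0.002 0.12 0;0.1 -0.275 0.002 0.12 0;0.1 -0.275 0.002 0.12 0")

```text
clock: 15.4
position: [0.6062, -0.2912, 0.2612]
ee_rot: [0.069, 1.57, -0.068]
force: [-0.4, -0.0, 0.3]
width: 0.998
```

```bash
cat >> h.py <<'E'
def plates(name,near=None,save=None):
    d=get(name,save); Q=cloud(d); hsv=cv2.cvtColor(d['img'],cv2.COLOR_BGR2HSV)
    m=((hsv[...,1]<90)&(hsv[...,2]>120)&(Q[...,2]>.012)&(Q[...,2]<.03)).astype(np.uint8)
    if name=='wrist': m[290:]=0 if near=='cut' else m[290:]
    n,l,st,c=cv2.connectedComponentsWithStats(m); out=[]
    for i in range(1,n):
        if st[i,4]<800: continue
        k=(l==i).astype(np.uint8); z=np.median(Q[l==i][:,2])
        k=((abs(Q[...,2]-z)<.003)&(l==i)).astype(np.uint8)
        cs,hi=cv2.findContours(k,cv2.RETR_CCOMP,cv2.CHAIN_APPROX_NONE)
        j=max([a for a in range(len(cs)) if hi[0][a][3]<0],key=lambda a:len(cs[a]))
        P=np.array([onz(d,u,v,z)[:2] for u,v in cs[j][:,0]],np.float32)*1000
        r=cv2.minAreaRect(P)
        H=[]
        for a in range(len(cs)):
            if hi[0][a][3]>=0 and len(cs[a])>8:
                p=np.array([onz(d,u,v,z)[:2] for u,v in cs[a][:,0]])*1000
                q=cv2.minAreaRect(p.astype(np.float32)); H.append((np.round(q[0],1).tolist(),np.round(q[1],1).tolist()))
        print(name,c[i].round(),'z',z.round(4),'rect',np.round(r[0],1),np.round(r[1],1),round(r[2],1),'holes',H)
E
python3 -c "
from h import *
plan([.605,-.291,.26],-5)
plates('wrist',save='w9')"
```

```text
pos [ 0.6062 -0.2912  0.2612] jaw -5.0 shift [ 0.0012  0.0001 -0.0012] |s| 0.002 turn 0.0003 alt -3.141 j7 0.14 rows>= 1
wrist [186. 199.] z 0.0223 rect [ 466.  -281.2] [ 62.3 129.8] 12.6 holes [([477.5, -329.3], [14.7, 14.1]), ([466.0, -281.1], [20.5, 20.8]), ([455.1, -232.5], [15.4, 14.8])]
wrist [317. 194.] z 0.0164 rect [ 607.1 -290.3] [129.  62.] 84.7 holes [([602.5, -339.6], [14.1, 15.0]), ([607.5, -290.3], [52.6, 35.0]), ([611.7, -240.4], [15.0, 14.2])]
wrist [460. 267.] z 0.0204 rect [ 765.5 -385.2] [38.1 40.8] 69.4 holes []
```

View pics/w9.png

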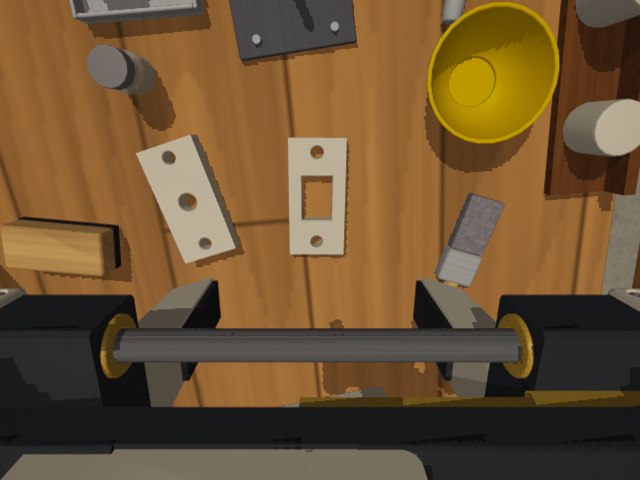

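Emit:
move_arm(steps="0.04 0.001 0.001 0.005 0;0.08 0.001 0.001 0.005 0;0.12 0.001 0.001 0.005 0;0.16 0.001 0.001 0.005 0;0.2 0.001 0.001 0.005 0;0.23 0.001 0.001 0.005 0;0.245 0.001 0.001 0.005 0;0.256 0.001 0.001 0.005 0;0.256 0.001 0.001 0.005 0;0.256 0.001 0.001 0.005 0", squeeze=35)

```text
clock: 16.28
position: [0.6084, -0.289, 0.0065]
ee_rot: [0.069, 1.569, -0.069]
force: [-0.3, 0.1, -0.8]
width: 0.998
```

```bash
python3 -c "
from h import *
plan([.6073,-.2903,.0045],-5.3); print(arm.observe()['force'])"
```

```text
pos [ 0.6084 -0.289   0.0065] jaw -5.0 shift [ 0.002  -0.0014 -0.001 ] |s| 0.003 turn 0.0045 alt -3.137 j7 0.04 rows>= 1
[-0.29500774  0.11765001 -0.77062379]
```

Emit:
move_arm(steps="0.0015 -0.001 -0.001 0.004 0;0.0015 -0.001 -0.001 0.004 60;0.0015 -0.001 -0.001 0.004 120;0.0015 -0.001 -0.001 0.004 180;0.0015 -0.001 -0.001 0.004 255;0.0015 -0.001 -0.001 0.004 255;0.0015 -0.001 -0.001 0.004 255;0.0015 -0.001 -0.001 0.004 255;0.0015 -0.001 -0.001 0.004 255;0.0015 -0.001 -0.001 0.004 255")

```text
clock: 17.12
position: [0.6064, -0.2911, 0.0044]
ee_rot: [0.073, 1.569, -0.073]
force: [-1.2, 0.2, 4.1]
width: 0.674
```

Emit:
move_arm(steps="-0.01 0 0 0 255;-0.03 0 0 0 255;-0.06 0 0 0 255;-0.1 0 0 0 255;-0.14 0 0 0 255;-0.18 0 0 0 255;-0.18 0 0 0 255;-0.18 0 0 0 255")

```text
clock: 17.78
position: [0.6077, -0.2913, 0.1872]
ee_rot: [0.072, 1.565, -0.074]
force: [-1.4, -0.5, -2.4]
width: 0.671
```

```bash
python3 -c "
from h import *
d=get('wrist','w10'); print(arm.observe()['width']*92,arm.observe()['force']); plan([.5942,-.0155,.19],3.6)"
```

```text
61.902952478322696 [ 0.23901654 -0.0901323  -2.86230942]
pos [ 0.6062 -0.291   0.1847] jaw -5.3 shift [-0.0055  0.2732 -0.0376] |s| 0.276 turn -0.1559 alt 2.986 j7 0.11 rows>= 7
```

View pics/w10.png

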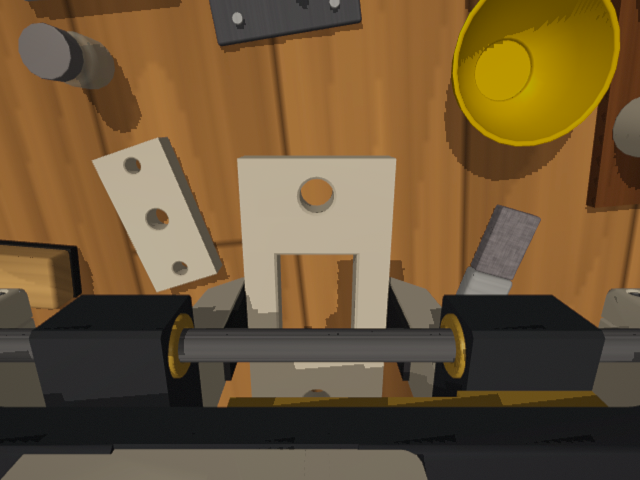

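```bash
cat >> h.py <<'E'
def held(save=None,thick=.016,off=.0):
    d=get('wrist',save); Q=cloud(d); p,M=tool(); 
    ph=p.copy()
    hsv=cv2.cvtColor(d['img'],cv2.COLOR_BGR2HSV)
    m=((hsv[...,1]<90)&(hsv[...,2]>110)&(abs(Q[...,2]-(p[2]+.008))<.03)).astype(np.uint8); m[285:]=0
    n,l,st,c=cv2.connectedComponentsWithStats(m); i=max(range(1,n),key=lambda a:st[a,4]*(abs(c[a][0]-316)<80))
    z=np.percentile(Q[l==i][:,2],60); k=((l==i)&(abs(Q[...,2]-z)<.004)).astype(np.uint8)
    cs,hi=cv2.findContours(k,cv2.RETR_CCOMP,cv2.CHAIN_APPROX_NONE)
    H=[]
    for a in range(len(cs)):
        if hi[0][a][3]>=0 and len(cs[a])>20:
            q=np.array([onz(d,u,v,z) for u,v in cs[a][:,0]]); e=cv2.minAreaRect((q[:,:2]*1000).astype(np.float32)); H.append((np.array([*e[0],z*1000])/1000,e[1]))
    # side edges: rows min..280
    rows=range(st[i,1]+15,280,4); L=[];Rr=[]
    for r in rows:
        x=np.nonzero(k[r])[0]; L.append(onz(d,x.min()-.5,r,z)[:2]); Rr.append(onz(d,x.max()+.5,r,z)[:2])
    ang=[]
    for e in(L,Rr):
        v=cv2.fitLine(np.array(e,np.float32),cv2.DIST_HUBER,0,1e-5,1e-5).ravel(); ang.append(np.degrees(np.arctan2(v[1],v[0]))%180)
    mid=(np.mean(L,0)+np.mean(Rr,0))/2
    print('TCP',p.round(4),'top z',z.round(4),'rel',(z-p[2]).round(4),'edge angles',np.round(ang,2),'holes',[(h[0].round(4),np.round(h[1],1)) for h in H])
    return d,Q,H,np.mean(ang)
E
python3 -c "
from h import *
d,Q,H,a=held(); p,M=tool()
for h,_ in H: print('hole in tool',(M.T@(h-p)).round(4))
"
```

```text
TCP [ 0.6054 -0.2908  0.1831] top z 0.1967 rel 0.0136 edge angles [84.7  84.69] holes [(array([ 0.6115, -0.24  ,  0.1967]), array([14. , 13.7]))]
hole in tool [-0.0136  0.0511  0.0014]
```

```bash
python3 -c "
from h import *
plan([.5926,-.017,.15],3.6)
"
```

```text
pos [ 0.6054 -0.2908  0.1831] jaw -5.3 shift [ 0.0332  0.2714 -0.0381] |s| 0.276 turn -0.1559 alt 2.986 j7 0.11 rows>= 7
```

Emit:
move_arm(steps="0 0.02 -0.003 -0.02 255;0 0.055 -0.008 -0.04 255;0 0.09 -0.013 -0.06 255;0 0.125 -0.018 -0.08 255;0 0.16 -0.023 -0.1 255;0.01 0.195 -0.028 -0.12 255;0.02 0.23 -0.033 -0.14 255;0.033 0.255 -0.036 -0.156 255;0.033 0.271 -0.038 -0.156 255;0.033 0.271 -0.038 -0.156 255")

```text
clock: 18.72
position: [0.5913, -0.0121, 0.1484]
ee_rot: [-0.052, 1.575, 0.057]
force: [0.7, 1.0, -2.2]
width: 0.672
```

Emit:
move_arm(steps="0 0 0 0 255;0 0 0 0 255;0 0 0 0 255;0 0 0 0 255")

```text
clock: 19.05
position: [0.5936, -0.0192, 0.1508]
ee_rot: [-0.048, 1.571, 0.047]
force: [-0.2, -0.0, -2.6]
width: 0.673
```

```bash
python3 -c "
from h import *
d,Q,H,a=held('w11'); p,M=tool()
for h,_ in H: print('hole in tool',(M.T@(h-p)).round(4))
plan([.5926,-.017,.12],3.6)
m=(Q[...,2]>.05)&(Q[...,2]<.1)&(abs(Q[...,0]-.59)<.02)&(abs(Q[...,1]-.03)<.02); vv,uu=np.nonzero(m); q=Q[m]; print(len(q), q[q[:,2]>.09].mean(0).round(4), uu.mean(),vv.mean())
a=d['img'][120:330,200:430]; cv2.imwrite('pics/w11z.png',cv2.resize(a,None,fx=3,fy=2.8))
"
```

```text
TCP [ 0.5937 -0.0189  0.151 ] top z 0.1629 rel 0.0119 edge angles [93.43 93.58] holes [(array([0.591 , 0.0319, 0.1629]), array([14. , 13.7]))]
hole in tool [-0.012   0.0509  0.0005]
pos [ 0.5937 -0.0189  0.151 ] jaw 3.5 shift [ 0.031   0.002  -0.0009] |s| 0.031 turn -0.0018 alt 3.14 j7 -0.22 rows>= 1
0 [nan nan nan] nan nan<string>:6: RuntimeWarning: Mean of empty slice.
  ret = um.true_divide(
  ret = ret.dtype.type(ret / rcount)
```

View pics/w11.png

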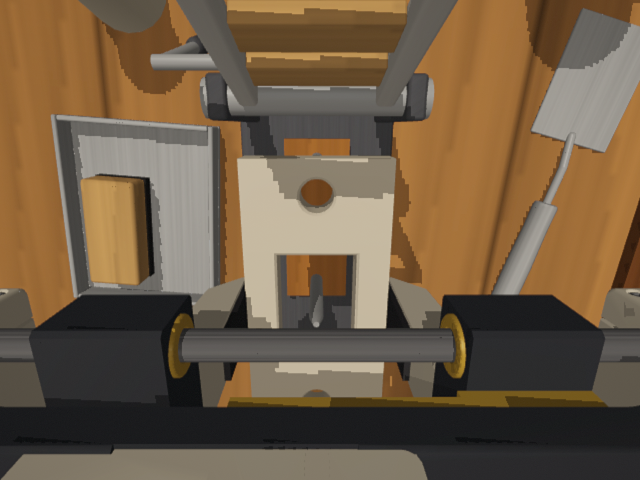

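```bash
python3 -c "
from h import *
d=get('wrist'); Q=cloud(d); plan([.5926,-.017,.12],3.6)
for c in(-.065,.034):
    m=(Q[...,2]>.03)&(Q[...,2]<.105)&(abs(Q[...,0]-.594)<.02)&(abs(Q[...,1]-c)<.02); vv,uu=np.nonzero(m); q=Q[m]
    if len(q): t=q[:,2]>q[:,2].max()-.004; print(len(q),q[t].mean(0).round(4),q[:,2].max(), uu[t].mean(),vv[t].mean())
"
```

```text
pos [ 0.5937 -0.0187  0.1511] jaw 3.5 shift [ 0.0311  0.0017 -0.001 ] |s| 0.031 turn -0.0015 alt 3.14 j7 -0.22 rows>= 1
587 [ 0.5966 -0.0649  0.0935] 0.09548065905166353 315.5357142857143 322.17857142857144
5 [0.5905 0.0389 0.0363] 0.03872745118345239 316.0 154.0
```

Emit:
move_arm(steps="0.015 0.002 -0.0005 0 255;0.03 0.002 -0.0005 0 255;0.045 0.002 -0.0005 0 255;0.05 0.002 -0.0005 0 255;0.055 0.002 -0.0005 0 255;0.06 0.002 -0.0005 0 255;0.065 0.002 -0.0005 0 255;0.065 0.002 -0.0005 0 255")

```text
clock: 19.82
position: [0.5929, -0.0158, 0.0856]
ee_rot: [-0.049, 1.571, 0.049]
force: [-0.6, -0.1, -2.0]
width: 0.671
```

```bash
python3 -c "
from h import *
d=get('wrist','w12'); print(arm.observe()['force'],arm.observe()['width']); plan([.5932,-.017,.025],3.6)"
```

```text
[ 0.16122793 -0.84923113 -2.53361422] 0.6731895884212564
pos [ 0.593  -0.0157  0.0861] jaw 3.6 shift [ 0.0611 -0.0013  0.0001] |s| 0.061 turn 0.0 alt -3.142 j7 -0.26 rows>= 2
```

View pics/w12.png

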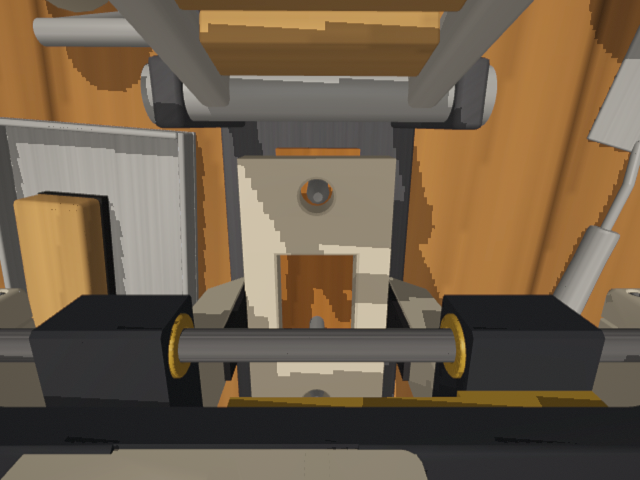

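Emit:
move_arm(steps="0.01 0 0 0 255;0.02 0 0 0 255;0.03 0 0 0 255;0.04 0 0 0 255;0.05 0 0 0 255;0.056 0 0 0 255;0.06 0 0 0 255;0.06 0 0 0 255;0.06 0 0 0 255")

```text
clock: 20.62
position: [0.5932, -0.0156, 0.0261]
ee_rot: [-0.049, 1.57, 0.05]
force: [0.1, 0.1, -1.9]
width: 0.672
```

```bash
python3 -c "
from h import *
d,Q,H,a=held('w13');print(arm.observe()['force'],arm.observe()['width']); plan([.593,-.0157,.025],3.6)"
```

```text
TCP [ 0.5933 -0.0156  0.0264] top z 0.0382 rel 0.0118 edge angles [93.54 93.63] holes [(array([0.5913, 0.0277, 0.0382]), array([14.9, 29.2]))]
[ 0.00637793  0.24122475 -1.36479653] 0.6713712354653301
pos [ 0.5933 -0.0156  0.0264] jaw 3.6 shift [ 0.0014 -0.0001 -0.0003] |s| 0.001 turn 0.0001 alt -3.141 j7 -0.3 rows>= 1
```

View pics/w13.png

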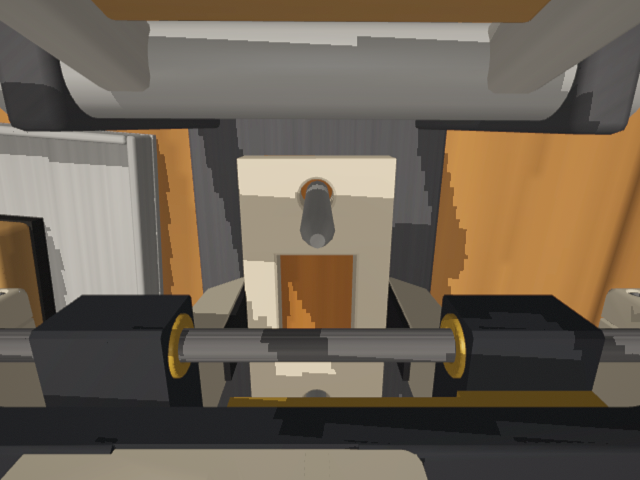

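Emit:
move_arm(steps="0.0015 0 0 0 255;0.002 0 0 0 255;0.002 0 0 0 255;0.002 0 0 0 40;0.002 0 0 0 40;0.002 0 0 0 40;0.002 0 0 0 40;-0.02 0 0 0 40;-0.06 0 0 0 0;-0.1 0 0 0 0")

```text
clock: 21.5
position: [0.5918, -0.0156, 0.1262]
ee_rot: [-0.049, 1.574, 0.05]
force: [2.0, -0.3, -0.1]
width: 0.942
```

Emit:
move_arm(steps="-0.04 0 0 0 0;-0.08 -0.01 0 0 0;-0.12 -0.05 0 0 0;-0.16 -0.05 0 0 0;-0.16 -0.05 0 0 0;-0.16 -0.05 0 0 0")

```text
clock: 22.0
position: [0.5981, -0.0665, 0.2902]
ee_rot: [-0.049, 1.563, 0.047]
force: [-0.0, 0.3, -0.4]
width: 1.0
```

```bash
python3 -c "
from h import *
plates('top',save='t14'); plates('wrist',save='w14'); print(arm.observe()['force']); plan([.611,.2955,.28],-14); plan([.463,.326,.28],-4.3)"
```

```text
top [239. 236.] z 0.0162 rect [609.1 296.1] [130.2  62.7] 75.5 holes [([572.2, 253.6], [8.9, 6.9]), ([580.7, 283.9], [10.7, 8.6]), ([602.1, 338.3], [10.9, 6.9]), ([596.5, 247.8], [21.1, 20.6]), ([608.6, 255.7], [7.1, 8.8]), ([619.4, 259.9], [10.7, 6.9]), ([619.4, 329.8], [12.6, 8.6]), ([619.8, 343.3], [17.9, 21.0]), ([607.8, 296.3], [63.1, 45.8]), ([633.3, 347.7], [7.2, 8.6]), ([637.0, 309.6], [5.4, 10.5])]
top [226. 297.] z 0.0163 rect [460.8 326.4] [130.6  62.2] 85.5 holes [([437.4, 336.0], [6.5, 10.4]), ([437.4, 303.9], [6.8, 9.9]), ([451.2, 374.8], [8.6, 6.6]), ([453.9, 365.9], [13.8, 9.9]), ([457.5, 384.4], [6.9, 8.2]), ([458.5, 277.1], [17.2, 18.3]), ([462.6, 292.6], [10.3, 8.3]), ([465.0, 375.5], [15.6, 14.8]), ([476.7, 368.5], [16.7, 4.8]), ([475.6, 270.5], [8.6, 8.4]), ([475.7, 290.2], [8.6, 6.7]), ([463.6, 324.5], [48.0, 61.2]), ([483.7, 319.4], [6.9, 12.1]), ([485.2, 369.8], [8.7, 8.3])]
wrist [207. 141.] z 0.0221 rect [453.5 -21. ] [149.6 114.5] 89.4 holes []
wrist [461. 189.] z 0.0187 rect [765.3 -58.5] [138.8  16.8] 78.0 holes []
wrist [214. 377.] z 0.0223 rect [ 475.1 -320.6] [62.3 49.1] 12.7 holes [([477.1, -328.7], [15.3, 14.0])]
[0.01442516 1.6890195  0.13105961]
pos [ 0.5961 -0.0653  0.286 ] jaw 3.6 shift [0.006  0.3591 0.0376] |s| 0.361 turn 0.3073 alt -2.834 j7 -0.08 rows>= 9
pos [ 0.5961 -0.0653  0.286 ] jaw 3.6 shift [ 0.0059  0.3989 -0.1082] |s| 0.413 turn 0.138 alt -3.004 j7 -0.08 rows>= 10
```

View pics/w14.png

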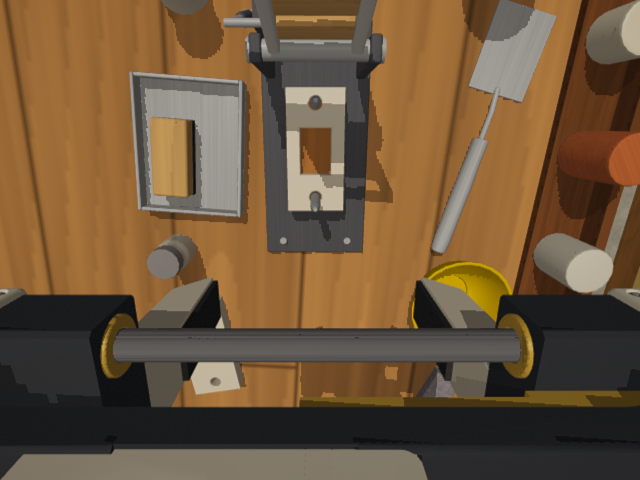

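View pics/t14.png

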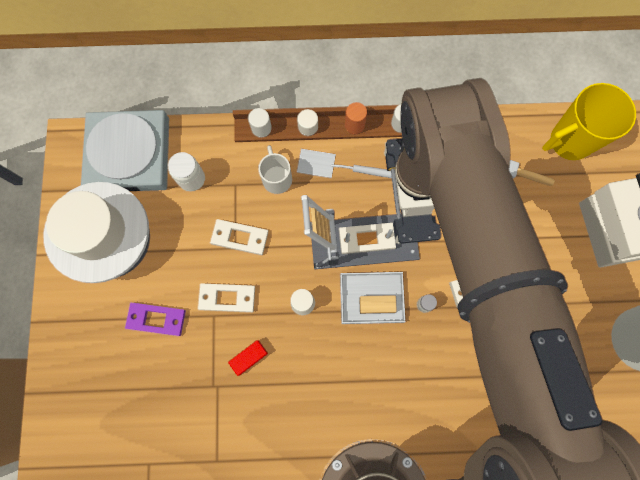

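Emit:
move_arm(steps="-0.04 0 0 0 0;-0.08 0 0 0 0;-0.085 0.04 0.004 0.05 0;-0.085 0.08 0.008 0.1 0;-0.085 0.12 0.012 0.15 0;-0.085 0.16 0.016 0.2 0;-0.085 0.2 0.02 0.25 0;-0.085 0.24 0.026 0.307 0;-0.085 0.28 0.03 0.307 0;-0.085 0.32 0.034 0.307 0")

```text
clock: 22.93
position: [0.609, 0.2584, 0.3689]
ee_rot: [0.19, 1.565, -0.193]
force: [1.3, -0.7, 0.0]
width: 1.005
```

```bash
python3 -c "
from h import *
plan([.611,.2955,.26],-14)"
```

```text
pos [0.609  0.2584 0.3689] jaw -13.9 shift [ 0.1088  0.0367 -0.0067] |s| 0.115 turn 0.001 alt -3.141 j7 -0.88 rows>= 3
```

Emit:
move_arm(steps="0.03 0.02 -0.004 0 0;0.06 0.037 -0.007 0 0;0.09 0.037 -0.007 0 0;0.109 0.037 -0.007 0 0;0.109 0.037 -0.007 0 0;0.109 0.037 -0.007 0 0")

```text
clock: 23.43
position: [0.611, 0.2934, 0.26]
ee_rot: [0.189, 1.566, -0.193]
force: [0.2, 1.2, 0.3]
width: 1.0
```

```bash
python3 -c "
from h import *
plates('wrist',save='w15');plan([.611,.2955,.0045],-14)"
```

```text
wrist [317. 191.] z 0.0164 rect [612.4 297.5] [129.3  61.9] 75.6 holes [([599.7, 249.8], [14.0, 14.1]), ([612.6, 297.3], [52.2, 35.2]), ([624.8, 345.7], [14.8, 14.1])]
wrist [179. 196.] z 0.0162 rect [463.9 327.7] [129.8  62.3] 85.6 holes [([460.1, 278.4], [14.8, 14.3]), ([464.1, 328.0], [51.7, 36.1]), ([468.1, 377.7], [14.3, 14.1])]
pos [0.6119 0.2938 0.2619] jaw -14.0 shift [ 0.2574  0.0016 -0.001 ] |s| 0.257 turn 0.0008 alt -3.141 j7 -0.96 rows>= 7
```

View pics/w15.png

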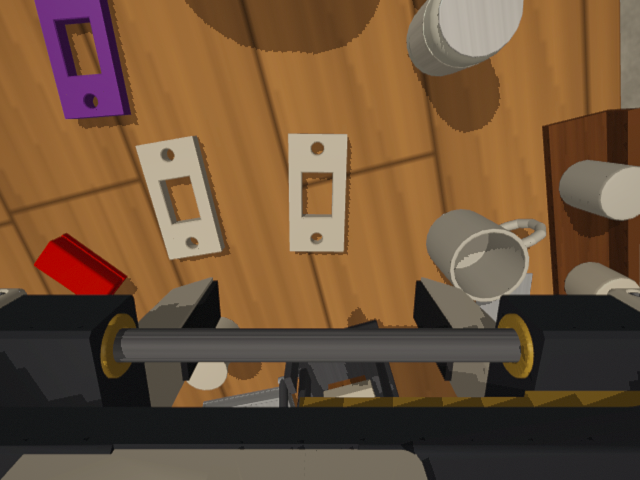

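Emit:
move_arm(steps="0.04 0.003 0 0.006 0;0.08 0.003 0 0.006 0;0.12 0.003 0 0.006 0;0.16 0.003 0 0.006 0;0.2 0.003 0 0.006 0;0.23 0.003 0 0.006 0;0.245 0.003 0 0.006 0;0.257 0.003 0 0.006 0;0.257 0.003 0 0.006 0;0.257 0.003 0 0.006 0")

```text
clock: 24.32
position: [0.6138, 0.297, 0.0064]
ee_rot: [0.197, 1.561, -0.196]
force: [0.7, 0.4, -0.3]
width: 1.005
```

```bash
python3 -c "
from h import *
plan([.612,.297,.0045],-14.4); print(arm.observe()['force'])"
```

```text
pos [0.6138 0.297  0.0064] jaw -14.3 shift [ 0.0019 -0.0005 -0.0018] |s| 0.003 turn 0.0009 alt -3.141 j7 -1.08 rows>= 1
[ 0.74617989  0.36544059 -0.34904226]
```

Emit:
move_arm(steps="0.0015 0 -0.001 0 0;0.0015 0 -0.001 0 60;0.0015 0 -0.001 0 120;0.0015 0 -0.001 0 180;0.0015 0 -0.001 0 255;0.0015 0 -0.001 0 255;0.0015 0 -0.001 0 255;0.0015 0 -0.001 0 255;0.0015 0 -0.001 0 255;0.0015 0 -0.001 0 255")

```text
clock: 25.15
position: [0.612, 0.2967, 0.0039]
ee_rot: [0.196, 1.562, -0.196]
force: [-1.8, -1.2, 5.3]
width: 0.668
```

Emit:
move_arm(steps="-0.01 0 0 0 255;-0.03 0 0 0 255;-0.06 0 0 0 255;-0.1 0 0 0 255;-0.14 0 0 0 255;-0.18 0 0 0 255;-0.22 0 0 0 255;-0.26 0 0 0 255;-0.3 0 0 0 255;-0.34 0 0 0 255")

```text
clock: 25.98
position: [0.6112, 0.2963, 0.346]
ee_rot: [0.196, 1.562, -0.196]
force: [1.8, 1.2, -1.9]
width: 0.672
```

```bash
python3 -c "
from h import *
print(arm.observe()['width']*92,arm.observe()['force']); plan([.593,-.0157,.37],3.6)"
```

```text
61.84910198193854 [ 1.81593457  1.21428205 -1.91077133]
pos [0.6112 0.2963 0.346 ] jaw -14.3 shift [-0.024  -0.3068  0.0595] |s| 0.313 turn -0.3126 alt 2.829 j7 -0.95 rows>= 8
```

Emit:
move_arm(steps="-0.024 -0.02 0.005 -0.02 255;-0.026 -0.055 0.012 -0.06 255;-0.026 -0.09 0.018 -0.1 255;-0.026 -0.125 0.024 -0.14 255;-0.026 -0.16 0.031 -0.18 255;-0.026 -0.195 0.038 -0.22 255;-0.026 -0.23 0.045 -0.26 255;-0.026 -0.265 0.052 -0.3 255;-0.026 -0.295 0.058 -0.312 255;-0.026 -0.307 0.06 -0.312 255")

```text
clock: 26.82
position: [0.5935, -0.0218, 0.3696]
ee_rot: [-0.047, 1.571, 0.042]
force: [-0.2, -0.8, -1.7]
width: 0.671
```

```bash
python3 -c "
from h import *
plan([.593,-.0157,.15],3.6)"
```

```text
pos [ 0.5935 -0.0218  0.3696] jaw 3.2 shift [0.2196 0.0067 0.    ] |s| 0.22 turn -0.0064 alt 3.135 j7 -0.14 rows>= 6
```

Emit:
move_arm(steps="0.02 0.003 0 -0.006 255;0.06 0.003 0 -0.006 255;0.1 0.003 0 -0.006 255;0.14 0.003 0 -0.006 255;0.175 0.003 0 -0.006 255;0.205 0.003 0 -0.006 255;0.22 0.003 0 -0.006 255;0.22 0.003 0 -0.006 255;0.22 0.003 0 -0.006 255;0.22 0.003 0 -0.006 255")

```text
clock: 27.65
position: [0.5949, -0.0122, 0.1512]
ee_rot: [-0.053, 1.568, 0.054]
force: [-0.2, -0.6, -2.5]
width: 0.67
```

```bash
cat >> h.py <<'E'
def holdchk(save):
    d,Q,H,a=held(save); p,M=tool()
    for h,_ in H:
        print('hole in tool',(M.T@(h-p)).round(4))
        ar=np.radians(a); ha=h[:2]-.1*np.array([np.cos(ar),np.sin(ar)]); print('holeB-pinB',(h[:2]-[.5908,.0335]).round(4),'holeA-pinA',(ha-[.5969,-.0658]).round(4))
    print(arm.observe()['width']*92,arm.observe()['force'])
E
python3 -c "
from h import *
holdchk('w16')
plan([.593,-.0157,.15],3.6)"
```

```text
TCP [ 0.5951 -0.0122  0.1515] top z 0.1639 rel 0.0124 edge angles [93.84 93.89] holes [(array([0.5918, 0.0387, 0.1639]), array([14.4, 14.1]))]
hole in tool [-0.0124  0.051   0.0002]
holeB-pinB [0.001  0.0052] holeA-pinA [0.0016 0.0047]
61.52538943047455 [ 0.19295724 -0.00860582 -1.9939589 ]
pos [ 0.5951 -0.0122  0.1515] jaw 3.9 shift [ 0.0015 -0.0033 -0.0023] |s| 0.004 turn 0.0052 alt -3.136 j7 -0.24 rows>= 1
```

View pics/w16.png

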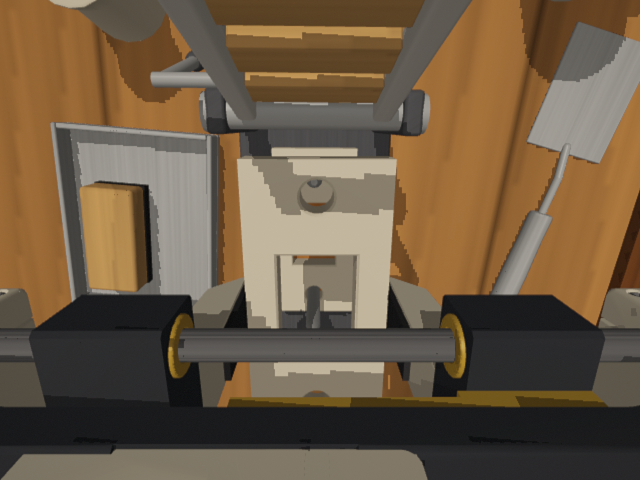

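Emit:
move_arm(steps="0.015 -0.0035 -0.002 0.005 255;0.03 -0.0035 -0.002 0.005 255;0.04 -0.0035 -0.002 0.005 255;0.045 -0.0035 -0.002 0.005 255;0.045 -0.0035 -0.002 0.005 255;0.045 -0.0035 -0.002 0.005 255")

```text
clock: 28.2
position: [0.5926, -0.016, 0.1053]
ee_rot: [-0.049, 1.569, 0.05]
force: [-0.3, -0.9, -1.6]
width: 0.67
```

```bash
python3 -c "
from h import *
holdchk('w17')
plan([.593,-.0157,.09],3.6)"
```

```text
TCP [ 0.5928 -0.016   0.1055] top z 0.118 rel 0.0125 edge angles [93.55 93.42] holes [(array([0.5899, 0.0346, 0.118 ]), array([14.2, 14. ]))]
hole in tool [-0.0125  0.0506  0.0004]
holeB-pinB [-0.0009  0.0011] holeA-pinA [-0.0009  0.0006]
61.71213403438467 [ 0.34771634 -0.43229626 -2.75055674]
pos [ 0.5928 -0.016   0.1055] jaw 3.6 shift [0.0155 0.0002 0.0002] |s| 0.016 turn 0.0003 alt -3.141 j7 -0.26 rows>= 1
```

Emit:
move_arm(steps="0.01 0 0.0005 0 255;0.02 0 0.0005 0 255;0.03 0 0.0005 0 255;0.04 0 0.0005 0 255;0.05 0 0.0005 0 255;0.058 0 0.0005 0 255;0.062 0 0.0005 0 255;0.062 0 0.0005 0 255;0.062 0 0.0005 0 255")

```text
clock: 29.0
position: [0.5927, -0.0161, 0.0425]
ee_rot: [-0.049, 1.57, 0.05]
force: [0.5, 0.2, -1.3]
width: 0.672
```

```bash
python3 -c "
from h import *
holdchk('w18')
plan([.593,-.0157,.040],3.6)"
```

```text
TCP [ 0.593  -0.0161  0.0429] top z 0.0551 rel 0.0122 edge angles [93.63 93.45] holes [(array([0.5905, 0.0312, 0.0551]), array([14.2, 21.3]))]
hole in tool [-0.0122  0.0473  0.0005]
holeB-pinB [-0.0003 -0.0023] holeA-pinA [-0.0003 -0.0028]
61.953208590647115 [ 0.21207757 -0.04531932 -2.3736863 ]
pos [ 0.593  -0.0161  0.0429] jaw 3.6 shift [0.0029 0.0004 0.0001] |s| 0.003 turn 0.0001 alt -3.141 j7 -0.3 rows>= 1
```

View pics/w18.png

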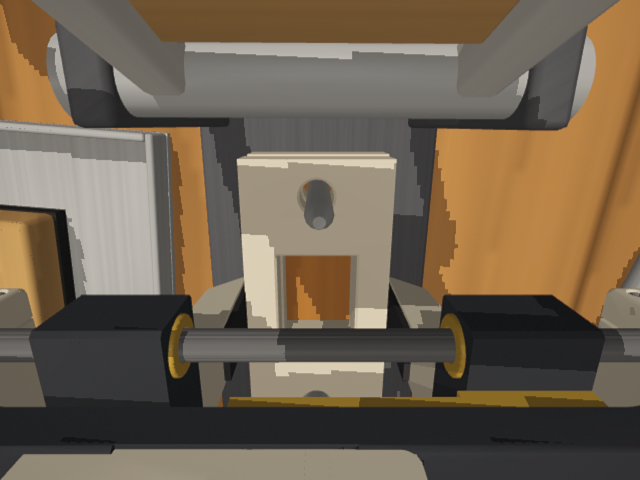

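Fits. Seat and release, then retreat high and head for ring 3.

Emit:
move_arm(steps="0.0015 0 0 0 255;0.0025 0 0 0 255;0.0025 0 0 0 255;0.0025 0 0 0 40;0.0025 0 0 0 40;0.0025 0 0 0 40;0.0025 0 0 0 40;-0.02 0 0 0 40;-0.06 0 0 0 0;-0.1 0 0 0 0")

```text
clock: 29.88
position: [0.5914, -0.0162, 0.1428]
ee_rot: [-0.049, 1.573, 0.05]
force: [0.9, 0.1, -0.2]
width: 0.944
```

Emit:
move_arm(steps="-0.04 0 0 0 0;-0.08 0 0 0 0;-0.12 0 0 0 0;-0.16 0 0 0 0;-0.2 0 0 0 0;-0.23 0 0 0 0;-0.23 0 0 0 0;-0.23 0 0 0 0")

```text
clock: 30.55
position: [0.5934, -0.0158, 0.3748]
ee_rot: [-0.05, 1.566, 0.049]
force: [0.3, 0.2, -1.8]
width: 0.997
```

```bash
python3 -c "
from h import *
d=get('wrist','w19');Q=cloud(d)
m=(abs(Q[...,0]-.594)<.035)&(abs(Q[...,1]+.016)<.07)&(Q[...,2]>.03)&(Q[...,2]<.06); print(m.sum(),np.percentile(Q[m][:,2],[5,50,95])); P=Q[m][:,:2].astype(np.float32)*1000; print(cv2.minAreaRect(P))
plan([.463,.327,.37],-4.3)"
```

```text
3703 [0.04918187 0.05231885 0.05384354]
((593.461181640625, -14.8885498046875), (62.198429107666016, 129.8008270263672), 3.349428176879883)
pos [ 0.5926 -0.0162  0.3729] jaw 3.6 shift [ 0.0027  0.3506 -0.1078] |s| 0.367 turn 0.138 alt -3.004 j7 -0.14 rows>= 9
```

View pics/w19.png

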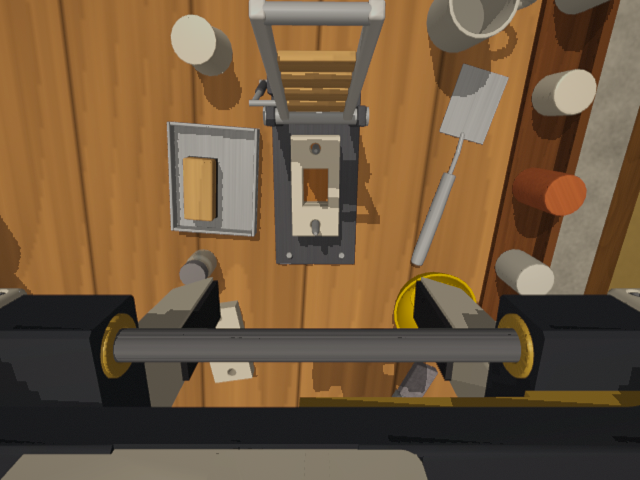

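Emit:
move_arm(steps="0 0.04 -0.01 0.03 0;0 0.08 -0.02 0.06 0;0 0.12 -0.035 0.09 0;0 0.16 -0.05 0.138 0;0 0.2 -0.062 0.138 0;0 0.24 -0.074 0.138 0;0 0.28 -0.086 0.138 0;0.03 0.315 -0.098 0.138 0;0.07 0.345 -0.107 0.138 0;0.1 0.351 -0.108 0.138 0")

```text
clock: 31.43
position: [0.4608, 0.3297, 0.2758]
ee_rot: [0.057, 1.57, -0.053]
force: [1.0, -0.3, -0.6]
width: 1.0
```

Emit:
move_arm(steps="0.01 0 0 0 0;0.01 0 0 0 0;0.01 0 0 0 0;0.01 0 0 0 0")

```text
clock: 31.77
position: [0.4645, 0.3251, 0.2679]
ee_rot: [0.061, 1.569, -0.06]
force: [-0.6, -0.2, -0.4]
width: 1.001
```

```bash
python3 -c "
from h import *
plates('wrist',save='w20');plan([.463,.327,.0045],-4.3)"
```

```text
wrist [314. 192.] z 0.0164 rect [463.7 327.7] [129.1  62. ] 85.6 holes [([460.2, 278.3], [13.5, 14.4]), ([464.2, 329.0], [52.5, 35.5]), ([467.6, 377.4], [14.8, 14.1])]
pos [0.4647 0.3253 0.2683] jaw -4.4 shift [ 0.2638  0.0013 -0.0023] |s| 0.264 turn -0.0021 alt 3.14 j7 -0.99 rows>= 7
```

View pics/w20.png

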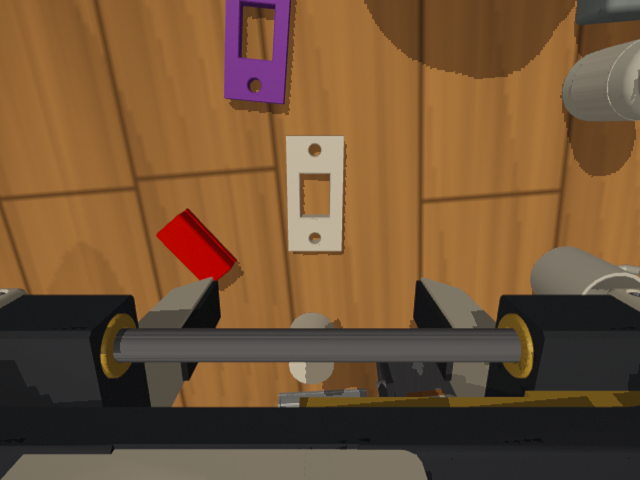

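Emit:
move_arm(steps="0.04 0.0015 -0.001 0 0;0.08 0.0015 -0.001 0 0;0.12 0.0015 -0.001 0 0;0.16 0.0015 -0.001 0 0;0.2 0.0015 -0.001 0 0;0.23 0.0015 -0.001 0 0;0.25 0.0015 -0.001 0 0;0.262 0.0015 -0.001 0 0;0.263 0.0015 -0.001 0 0;0.263 0.0015 -0.001 0 0")

```text
clock: 32.65
position: [0.4634, 0.3276, 0.0046]
ee_rot: [0.06, 1.569, -0.059]
force: [0.4, 0.5, -0.1]
width: 0.998
```

```bash
python3 -c "
from h import *
plan([.4632,.327,.0045],-4.4); print(arm.observe()['force'])"
```

```text
pos [0.4634 0.3276 0.0046] jaw -4.4 shift [ 0.0001 -0.0006 -0.0002] |s| 0.001 turn 0.0008 alt -3.141 j7 -1.2 rows>= 1
[ 0.38179535  0.48225873 -0.07338572]
```

Emit:
move_arm(steps="0 0 0 0 60;0 0 0 0 120;0 0 0 0 180;0 0 0 0 255;0 0 0 0 255;0 0 0 0 255;0 0 0 0 255;0 0 0 0 255;0 0 0 0 255;0 0 0 0 255")

```text
clock: 33.48
position: [0.4627, 0.3275, 0.0042]
ee_rot: [0.059, 1.569, -0.059]
force: [-0.5, -1.4, 6.2]
width: 0.672
```

Emit:
move_arm(steps="-0.01 0 0 0 255;-0.03 0 0 0 255;-0.06 0 0 0 255;-0.1 0 0 0 255;-0.14 0 0 0 255;-0.18 0 0 0 255;-0.22 0 0 0 255;-0.26 0 0 0 255;-0.3 0 0 0 255;-0.34 0 0 0 255")

```text
clock: 34.32
position: [0.4613, 0.3269, 0.3461]
ee_rot: [0.058, 1.57, -0.059]
force: [0.2, 0.6, -2.7]
width: 0.673
```

```bash
python3 -c "
from h import *
print(arm.observe()['width']*92,arm.observe()['force']); plan([.593,-.0157,.375],3.6)"
```

```text
61.924351493385835 [ 0.15141347  0.61611202 -2.65575709]
pos [0.4613 0.3269 0.3461] jaw -4.3 shift [-0.0289 -0.3319  0.1567] |s| 0.368 turn -0.1372 alt 3.004 j7 -0.97 rows>= 9
```

Emit:
move_arm(steps="-0.025 -0.015 0.007 0 255;-0.029 -0.05 0.022 -0.02 255;-0.03 -0.085 0.04 -0.04 255;-0.03 -0.12 0.057 -0.06 255;-0.03 -0.155 0.073 -0.08 255;-0.03 -0.19 0.09 -0.1 255;-0.03 -0.225 0.107 -0.12 255;-0.03 -0.26 0.123 -0.137 255;-0.03 -0.295 0.14 -0.137 255;-0.03 -0.32 0.152 -0.137 255")

```text
clock: 35.15
position: [0.5901, -0.0074, 0.3736]
ee_rot: [-0.048, 1.571, 0.045]
force: [0.1, 0.6, -3.1]
width: 0.672
```

Emit:
move_arm(steps="0 -0.012 0.005 0 255;0.03 -0.012 0.005 0 255;0.07 -0.012 0.005 0 255;0.11 -0.012 0.005 0 255;0.15 -0.012 0.005 0 255;0.18 -0.012 0.005 0 255;0.21 -0.012 0.005 0 255;0.225 -0.012 0.005 0 255;0.225 -0.012 0.005 0 255;0.225 -0.012 0.005 0 255")

```text
clock: 35.98
position: [0.5951, -0.0141, 0.1486]
ee_rot: [-0.049, 1.572, 0.05]
force: [1.0, -0.5, -1.7]
width: 0.671
```

```bash
python3 -c "
from h import *
holdchk('w21')
plan([.593,-.0157,.105],3.6)"
```

```text
TCP [ 0.5961 -0.0141  0.1498] top z 0.1609 rel 0.0111 edge angles [93.68 93.4 ] holes [(array([0.5923, 0.0367, 0.1609]), array([14.5, 14.2]))]
hole in tool [-0.0111  0.0509 -0.0005]
holeB-pinB [0.0015 0.0032] holeA-pinA [0.0016 0.0027]
61.92570052901241 [ 1.32083915 -0.08366243 -1.01041256]
pos [ 0.5961 -0.0141  0.1498] jaw 3.6 shift [ 0.0448 -0.0014 -0.0032] |s| 0.045 turn -0.0002 alt 3.141 j7 -0.24 rows>= 2
```

View pics/w21.png

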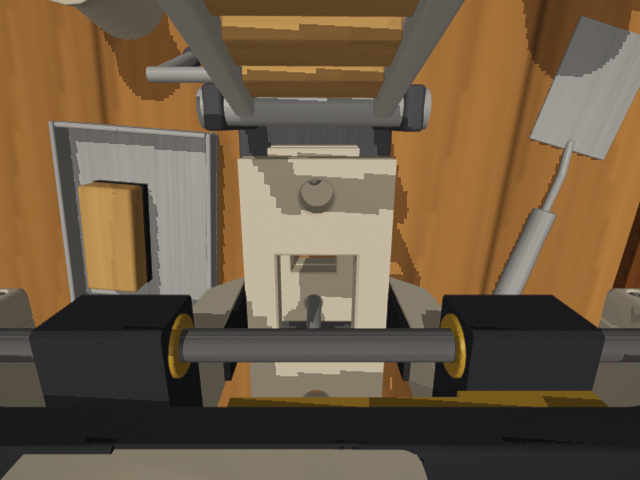

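Emit:
move_arm(steps="0.015 -0.002 -0.003 0 255;0.03 -0.002 -0.003 0 255;0.04 -0.002 -0.003 0 255;0.045 -0.002 -0.003 0 255;0.045 -0.002 -0.003 0 255;0.045 -0.002 -0.003 0 255")

```text
clock: 36.53
position: [0.5934, -0.0167, 0.1045]
ee_rot: [-0.049, 1.569, 0.049]
force: [1.2, -0.4, -2.3]
width: 0.671
```

```bash
python3 -c "
from h import *
holdchk('w22')
plan([.593,-.0157,.056],3.6)"
```

```text
TCP [ 0.5935 -0.0167  0.1047] top z 0.1168 rel 0.0121 edge angles [93.63 93.33] holes [(array([0.5909, 0.0337, 0.1168]), array([14.3, 14.3]))]
hole in tool [-0.0121  0.0504  0.0005]
holeB-pinB [0.0001 0.0002] holeA-pinA [ 0.     -0.0003]
61.588657977174954 [ 0.12178687  0.45475989 -2.53606925]
pos [ 0.5935 -0.0167  0.1047] jaw 3.6 shift [ 0.0487  0.001  -0.0005] |s| 0.049 turn -0.0008 alt 3.141 j7 -0.27 rows>= 2
```

Emit:
move_arm(steps="0.01 0.0005 -0.0003 0 255;0.02 0.0005 -0.0003 0 255;0.03 0.0005 -0.0003 0 255;0.04 0.0005 -0.0003 0 255;0.045 0.0005 -0.0003 0 255;0.047 0.0005 -0.0003 0 255;0.047 0.0005 -0.0003 0 255;0.048 0.0005 -0.0003 0 255;0.048 0.0005 -0.0003 0 255")

```text
clock: 37.33
position: [0.5922, -0.0165, 0.0561]
ee_rot: [-0.049, 1.571, 0.048]
force: [-4.7, -1.6, 9.4]
width: 0.672
```

```bash
python3 -c "
from h import *
holdchk('w23')"
```

```text
TCP [ 0.5922 -0.0165  0.0561] top z 0.0685 rel 0.0124 edge angles [93.4  93.47] holes [(array([0.5898, 0.0329, 0.0685]), array([14.1, 16.3]))]
hole in tool [-0.0124  0.0494  0.0007]
holeB-pinB [-0.001  -0.0006] holeA-pinA [-0.0011 -0.0011]
61.79437190060533 [-4.02583128 -0.16032528  7.72161427]
```

View pics/w23.png

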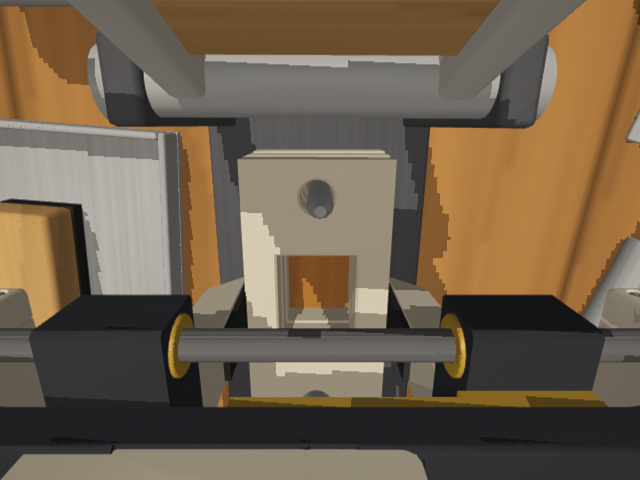

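Seated with slight contact. Release and retreat, then look for the cover.

Emit:
move_arm(steps="0 0 0 0 150;0 0 0 0 40;0 0 0 0 40;0 0 0 0 40;0 0 0 0 40;0 0 0 0 40;-0.02 0 0 0 40;-0.06 0 0 0 0;-0.1 0 0 0 0;-0.14 0 0 0 0")

```text
clock: 38.22
position: [0.592, -0.0163, 0.197]
ee_rot: [-0.049, 1.571, 0.049]
force: [2.2, -0.0, 0.1]
width: 0.986
```

Emit:
move_arm(steps="-0.04 0 0 0 0;-0.08 -0.03 0 0 0;-0.1 -0.06 0 0 0;-0.1 -0.06 0 0 0;-0.1 -0.06 0 0 0")

```text
clock: 38.63
position: [0.5971, -0.0793, 0.2973]
ee_rot: [-0.046, 1.567, 0.044]
force: [-0.2, -0.1, -0.7]
width: 1.0
```

```bash
python3 -c "
from h import *
d=get('wrist','w24');Q=cloud(d)
m=(abs(Q[...,0]-.594)<.035)&(abs(Q[...,1]+.016)<.07)&(Q[...,2]>.03)&(Q[...,2]<.08); print(m.sum(),np.percentile(Q[m][:,2],[2,5,50,95]))
k=m&(Q[...,2]>.064); P=Q[k][:,:2].astype(np.float32)*1000; print(cv2.minAreaRect(P))
A=np.c_[Q[k][:,:2],np.ones(k.sum())]; print('tilt',np.linalg.lstsq(A,Q[k][:,2],rcond=None)[0])
plates('top')
plan([.465,-.281,.27],12.6)"
```

```text
6448 [0.0448108  0.06251594 0.06828415 0.06969863]
((592.8466186523438, -16.07762908935547), (62.172420501708984, 129.00421142578125), 3.378180503845215)
tilt [ 0.0010767  -0.00068726  0.06770233]
pos [ 0.5958 -0.0759  0.2949] jaw 3.5 shift [ 0.0249 -0.1966 -0.1432] |s| 0.245 turn -0.158 alt 2.984 j7 -0.07 rows>= 6
```

View pics/w24.png

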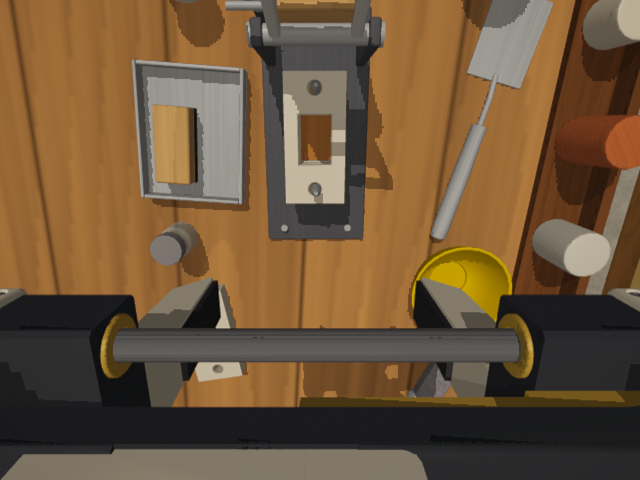

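Emit:
move_arm(steps="0 -0.035 -0.025 -0.03 0;0 -0.07 -0.05 -0.06 0;0 -0.105 -0.075 -0.09 0;0 -0.14 -0.1 -0.12 0;0 -0.17 -0.124 -0.158 0;0.02 -0.195 -0.143 -0.158 0;0.025 -0.195 -0.143 -0.158 0;0.025 -0.195 -0.143 -0.158 0;0.025 -0.195 -0.143 -0.158 0")

```text
clock: 39.48
position: [0.4657, -0.278, 0.2696]
ee_rot: [-0.172, 1.565, 0.176]
force: [0.2, 0.9, 1.0]
width: 0.998
```

```bash
python3 -c "
from h import *
plates('wrist',save='w25');plan([.466,-.281,.0045],12.6)"
```

```text
wrist [625.  95.] z 0.0189 rect [756.  -99.5] [55.3 16.9] 79.0 holes []
wrist [316. 198.] z 0.0224 rect [ 465.9 -281.2] [ 62. 129.] 12.7 holes [([476.9, -329.4], [15.1, 14.2]), ([466.0, -280.9], [19.9, 20.7]), ([455.2, -232.0], [14.3, 14.4])]
pos [ 0.4664 -0.2777  0.2703] jaw 12.8 shift [ 0.2658 -0.0036 -0.0012] |s| 0.266 turn 0.003 alt -3.139 j7 0.52 rows>= 7
```

View pics/w25.png

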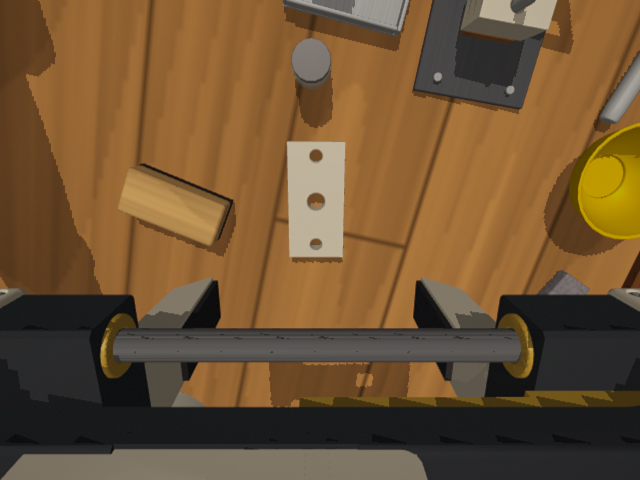

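Emit:
move_arm(steps="0.04 -0.003 -0.001 0 0;0.08 -0.003 -0.001 0 0;0.12 -0.003 -0.001 0 0;0.16 -0.003 -0.001 0 0;0.2 -0.003 -0.001 0 0;0.23 -0.003 -0.001 0 0;0.25 -0.003 -0.001 0 0;0.265 -0.003 -0.001 0 0;0.265 -0.003 -0.001 0 0;0.265 -0.003 -0.001 0 0")

```text
clock: 40.37
position: [0.4662, -0.2812, 0.0055]
ee_rot: [-0.174, 1.564, 0.176]
force: [0.3, 0.2, -0.7]
width: 1.001
```

```bash
python3 -c "
from h import *
plan([.4658,-.281,.0045],12.7); print(arm.observe()['force'])"
```

```text
pos [ 0.4662 -0.2812  0.0055] jaw 12.8 shift [ 0.001   0.0003 -0.0004] |s| 0.001 turn 0.001 alt -3.141 j7 0.35 rows>= 1
[ 0.28591954  0.15546788 -0.67255617]
```

Emit:
move_arm(steps="0.001 0 0 0 60;0.001 0 0 0 120;0.001 0 0 0 180;0.001 0 0 0 255;0.001 0 0 0 255;0.001 0 0 0 255;0.001 0 0 0 255;0.001 0 0 0 255;0.001 0 0 0 255;0.001 0 0 0 255", squeeze=40)

```text
clock: 41.2
position: [0.4655, -0.2833, 0.0053]
ee_rot: [-0.173, 1.563, 0.172]
force: [-0.7, 0.8, 6.1]
width: 0.673
```

Emit:
move_arm(steps="-0.01 0 0 0 255;-0.03 0 0 0 255;-0.06 0 0 0 255;-0.1 0 0 0 255;-0.14 0 0 0 255;-0.17 0 0 0 255;-0.18 0 0 0 255;-0.18 0 0 0 255")

```text
clock: 41.87
position: [0.4664, -0.2836, 0.1876]
ee_rot: [-0.175, 1.56, 0.17]
force: [0.7, -0.3, -3.1]
width: 0.672
```

```bash
python3 -c "
from h import *
holdchk('w26'); plan([.593,-.0157,.15],3.6)"
```

```text
TCP [ 0.4652 -0.2832  0.1852] top z 0.2047 rel 0.0195 edge angles [102.58 102.76] holes [(array([ 0.4554, -0.2321,  0.2047]), array([13.8, 13.5]))]
hole in tool [-0.0196  0.0519  0.0016]
holeB-pinB [-0.1354 -0.2656] holeA-pinA [-0.1196 -0.2639]
61.706978588073845 [-0.74106433  0.07989749 -3.46853733]
pos [ 0.4652 -0.2832  0.1852] jaw 12.6 shift [0.035  0.2332 0.183 ] |s| 0.299 turn 0.1568 alt -2.985 j7 0.48 rows>= 8
```

Emit:
move_arm(steps="0 0.02 0.015 0 255;0 0.045 0.036 0.02 255;0 0.072 0.057 0.04 255;0 0.099 0.078 0.06 255;0 0.126 0.099 0.08 255;0 0.153 0.12 0.1 255;0 0.18 0.141 0.12 255;0.01 0.207 0.162 0.14 255;0.03 0.225 0.178 0.157 255;0.035 0.232 0.183 0.157 255")

```text
clock: 42.75
position: [0.5917, -0.0117, 0.1447]
ee_rot: [-0.051, 1.576, 0.055]
force: [-0.9, 0.4, -2.3]
width: 0.671
```

Emit:
move_arm(steps="0 0 0 0 255;0 0 0 0 255;0 0 0 0 255;0 0 0 0 255")

```text
clock: 43.08
position: [0.5929, -0.0188, 0.1498]
ee_rot: [-0.048, 1.57, 0.047]
force: [-0.4, -0.4, -2.0]
width: 0.673
```

```bash
python3 -c "
from h import *
holdchk('w27'); plan([.593,-.0167,.105],3.6)"
```

```text
TCP [ 0.5931 -0.0186  0.1501] top z 0.167 rel 0.0169 edge angles [93.53 93.66] holes [(array([0.5902, 0.0338, 0.167 ]), array([13.7, 13.5]))]
hole in tool [-0.017   0.0524  0.0004]
holeB-pinB [-0.0006  0.0003] holeA-pinA [-0.0004 -0.0002]
61.82944347739623 [-0.12523788  0.16748209 -2.81503731]
pos [ 0.5931 -0.0186  0.1501] jaw 3.5 shift [0.0451 0.002  0.    ] |s| 0.045 turn -0.0023 alt 3.139 j7 -0.23 rows>= 2
```

View pics/w27.png

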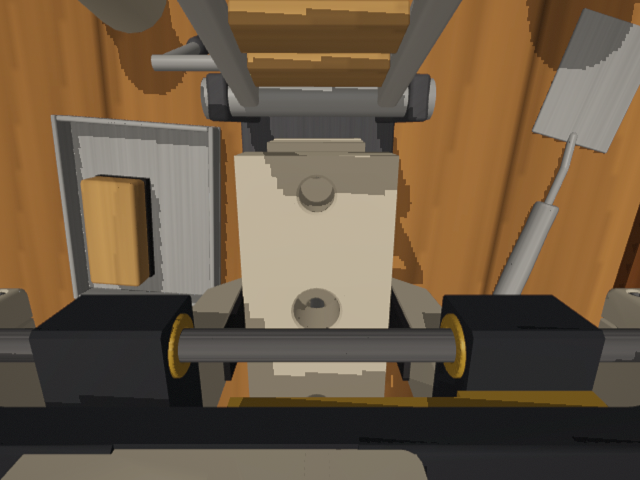

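Emit:
move_arm(steps="0.015 0 0 0 255;0.03 0 0 0 255;0.04 0 0 0 255;0.047 0 0 0 255;0.047 0 0 0 255;0.047 0 0 0 255")

```text
clock: 43.63
position: [0.5932, -0.017, 0.1028]
ee_rot: [-0.049, 1.57, 0.049]
force: [0.5, 0.9, -2.1]
width: 0.674
```

```bash
python3 -c "
from h import *
holdchk('w28'); plan([.593,-.0167,.0733],3.6)"
```

```text
TCP [ 0.5936 -0.0168  0.1033] top z 0.1201 rel 0.0168 edge angles [93.55 93.79] holes [(array([0.5905, 0.0352, 0.1201]), array([14.3, 14. ]))]
hole in tool [-0.0168  0.0521  0.0002]
holeB-pinB [-0.0003  0.0017] holeA-pinA [-0.      0.0012]
62.07923285182521 [ 0.42430873  0.31639023 -1.48300777]
pos [ 0.5936 -0.0168  0.1033] jaw 3.6 shift [ 0.03    0.0001 -0.0006] |s| 0.03 turn -0.0002 alt 3.141 j7 -0.26 rows>= 1
```

View pics/w28.png

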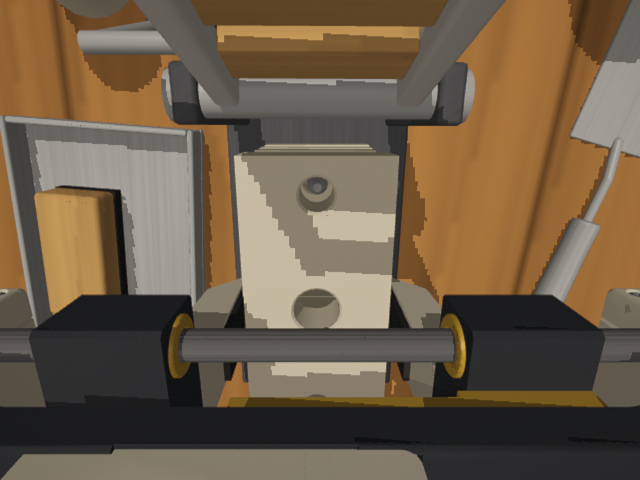

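Emit:
move_arm(steps="0.01 -0.001 -0.0004 0 255;0.018 -0.001 -0.0004 0 255;0.024 -0.001 -0.0004 0 255;0.028 -0.001 -0.0004 0 255;0.029 -0.001 -0.0004 0 255;0.03 -0.001 -0.0004 0 255;0.03 -0.001 -0.0004 0 255")

```text
clock: 44.27
position: [0.5923, -0.0178, 0.0732]
ee_rot: [-0.05, 1.571, 0.049]
force: [-5.2, -1.4, 8.2]
width: 0.672
```

```bash
python3 -c "
from h import *
holdchk('w29')"
```

```text
TCP [ 0.5923 -0.0178  0.0732] top z 0.0906 rel 0.0173 edge angles [93.79 93.7 ] holes [(array([0.5895, 0.0343, 0.0906]), array([14. , 14.4]))]
hole in tool [-0.0174  0.0522  0.0004]
holeB-pinB [-0.0013  0.0008] holeA-pinA [-0.0009  0.0003]
61.670322511720116 [-5.14500443 -1.23318778  7.87962722]
```

View pics/w29.png

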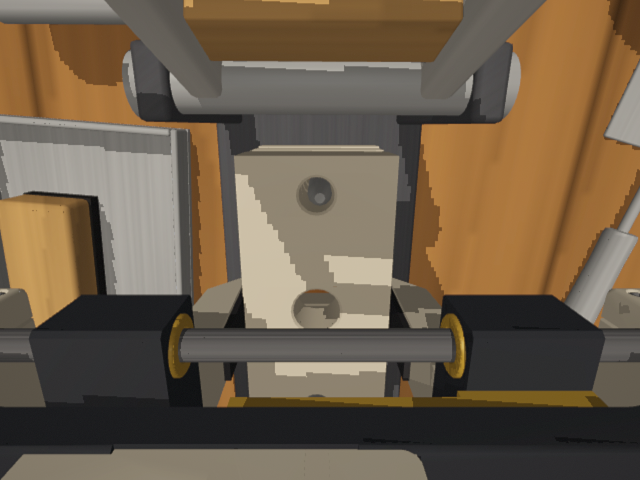

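Seated. Release and retreat.

Emit:
move_arm(steps="0 0 0 0 150;0 0 0 0 40;0 0 0 0 40;0 0 0 0 40;0 0 0 0 40;0 0 0 0 40;-0.02 0 0 0 40;-0.06 0 0 0 0;-0.1 0 0 0 0;-0.14 0 0 0 0")

```text
clock: 45.15
position: [0.5924, -0.0176, 0.214]
ee_rot: [-0.049, 1.571, 0.05]
force: [0.8, -1.4, 0.3]
width: 0.985
```

Emit:
move_arm(steps="-0.04 0 0 0 0;-0.08 0 0 0 0;-0.12 0 0 0 0;-0.16 0 0 0 0;-0.16 0 0 0 0;-0.16 0 0 0 0;-0.16 0 0 0 0")

```text
clock: 45.73
position: [0.5927, -0.0177, 0.3722]
ee_rot: [-0.05, 1.571, 0.049]
force: [0.0, -0.0, -0.2]
width: 0.999
```

```bash
python3 -c "
from h import *
d=get('wrist','w30');Q=cloud(d)
k=(abs(Q[...,0]-.594)<.04)&(abs(Q[...,1]+.016)<.075)&(Q[...,2]>.085)&(Q[...,2]<.093); P=Q[k][:,:2].astype(np.float32)*1000; print(k.sum(),np.median(Q[k][:,2]),cv2.minAreaRect(P))
A=np.c_[Q[k][:,:2],np.ones(k.sum())]; print('tilt',np.linalg.lstsq(A,Q[k][:,2],rcond=None)[0])
m=(Q[...,2]>.27)&(Q[...,2]<.32)&(abs(Q[...,0]-.59)<.07)&(Q[...,1]<.18)&(Q[...,1]>.06);print('bar',m.sum(),Q[m].mean(0),Q[m].max(0),Q[m].min(0))
plan([.5817,.1229,.36],94.1)"
```

```text
5237 0.09034605654028754 ((592.9097900390625, -15.457450866699219), (62.06498336791992, 129.74305725097656), 3.608837604522705)
tilt [ 0.00114448 -0.00029352  0.08964197]
bar 3515 [0.58594638 0.12092898 0.29206828] [0.62471135 0.12986844 0.2989909 ] [0.54685269 0.10999428 0.27006555]
pos [ 0.5923 -0.0179  0.3713] jaw 3.6 shift [ 0.0113  0.1411 -0.0017] |s| 0.142 turn 1.5622 alt -1.579 j7 -0.14 rows>= 13
```

View pics/w30.png

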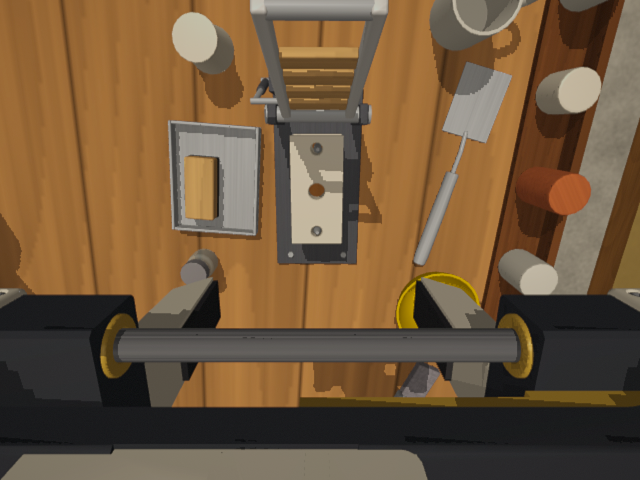

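Emit:
move_arm(steps="0 0.04 0 0.12 60;0 0.08 0 0.24 120;0 0.12 0 0.36 120;0 0.141 -0.002 0.48 120;0 0.141 -0.002 0.6 120;0 0.141 -0.002 0.72 120;0 0.141 -0.002 0.84 120;0 0.141 -0.002 0.96 120;0 0.141 -0.002 1.08 120;0 0.141 -0.002 1.2 120", squeeze=12)

```text
clock: 46.62
position: [0.5814, 0.1226, 0.3706]
ee_rot: [0.887, 1.384, -0.891]
force: [-0.0, -0.9, 0.2]
width: 0.534
```

Emit:
move_arm(steps="0 0 0 0.12 120;0 0 0 0.24 120;0 0 0 0.362 120;0 0 0 0.362 120;0 0 0 0.362 120")

```text
clock: 47.03
position: [0.5815, 0.1228, 0.3712]
ee_rot: [1.152, 1.245, -1.155]
force: [0.5, 0.8, -1.3]
width: 0.526
```

```bash
python3 -c "
from h import *
get('wrist','w31');print(arm.observe()['width'])
plan([.583,.1235,.276],94.1)"
```

```text
0.5304296550286274
pos [0.5816 0.1229 0.3715] jaw -85.6 shift [ 0.0955  0.0016 -0.0006] |s| 0.096 turn 0.0047 alt -3.137 j7 -1.86 rows>= 3
```

View pics/w31.png

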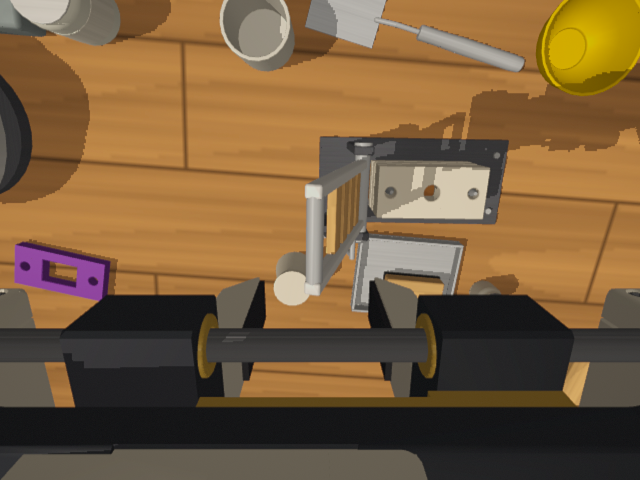

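Emit:
move_arm(steps="0.03 0.001 0 0.005 120;0.06 0.001 0 0.005 120;0.085 0.001 0 0.005 120;0.095 0.001 0 0.005 120;0.095 0.001 0 0.005 255;0.095 0.001 0 0.005 255;0.095 0.001 0 0.005 255;0.095 0.001 0 0.005 255;0.095 0.001 0 0.005 255;0.095 0.001 0 0.005 255")

```text
clock: 47.92
position: [0.5834, 0.1233, 0.2787]
ee_rot: [1.161, 1.239, -1.158]
force: [0.5, 5.0, 3.4]
width: 0.145
```

Emit:
move_arm(steps="0 0 0 0 255;0 0 0 0 255;0 0 0 0 255")

```text
clock: 48.17
position: [0.5834, 0.1244, 0.2785]
ee_rot: [1.161, 1.241, -1.157]
force: [0.1, 6.2, 4.9]
width: 0.129
```

Emit:
move_arm(steps="-0.0024 0 0.0092 0 255;-0.0058 0 0.0279 0 255;-0.0073 0 0.0469 0 255;-0.0069 0 0.0658 0 255;-0.0046 0 0.0847 0 255;-0.0005 0 0.1032 0 255;0.0055 0 0.1213 0 255;0.0133 0 0.1386 0 255;0.0227 0 0.1551 0 255;0.0338 0 0.1705 0 255")

```text
clock: 49.0
position: [0.5938, -0.0485, 0.2435]
ee_rot: [1.16, 1.24, -1.161]
force: [0.5, 2.0, -0.3]
width: 0.124
```

```bash
python3 -c "
from h import *
p,M=tool();h=np.array([.5866,.072,.107]); b=p+[0,0,.012]; print(p,np.linalg.norm(b-h), np.arctan2(b[2]-h[2],h[1]-b[1]),arm.observe()['width'],arm.observe()['force']); plan([.6,-.1175,.096],94.1);get('wrist','w32')"
```

```text
[ 0.59378336 -0.04849309  0.24352938] 0.19139269161184272 0.8892387380596258 0.12366762551188258 [ 0.54311739  2.01612204 -0.25162386]
pos [ 0.5938 -0.0485  0.2435] jaw -86.2 shift [0.1476 0.0018 0.0692] |s| 0.163 turn -0.0054 alt 3.136 j7 -1.58 rows>= 4
```

View pics/w32.png

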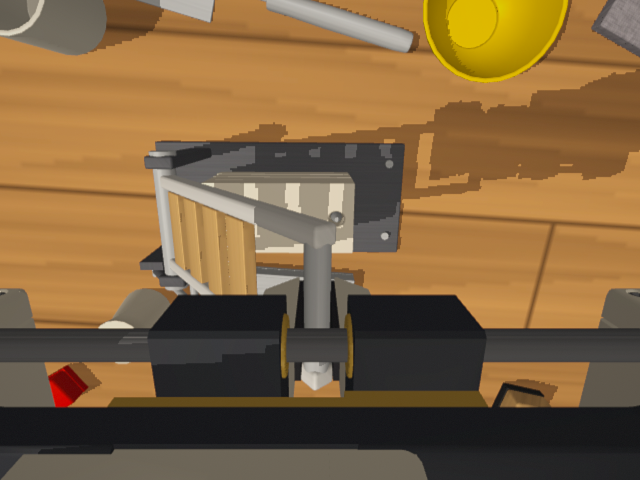

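Emit:
move_arm(steps="0.0125 0 0.0143 0 255;0.0264 0 0.0272 0 255;0.0415 0 0.0387 0 255;0.0577 0 0.0486 0 255;0.0748 0 0.0569 0 255;0.0927 0.001 0.0634 0 255;0.1111 0.001 0.0681 0 255;0.1298 0.001 0.071 0 255;0.14 0.001 0.0715 0 255;0.148 0.001 0.0715 0 255")

```text
clock: 49.88
position: [0.5997, -0.1175, 0.0953]
ee_rot: [1.159, 1.242, -1.16]
force: [-2.5, 4.2, 18.0]
width: 0.128
```

Emit:
move_arm(steps="0 0 0 0 255;0 0 0 0 255;0 0 0 0 175;0 0 0 0 175;0 0 0 0 175;0 0 0 0 175;0 0 0 0 175")

```text
clock: 50.47
position: [0.6003, -0.119, 0.0962]
ee_rot: [1.16, 1.239, -1.16]
force: [-0.8, -0.1, 1.1]
width: 0.308
```

```bash
python3 -c "
from h import *
s=arm.observe();print(s['position'],s['force'],s['width']);get('wrist','w33');get('scene','s33')"
```

```text
[ 0.60026217 -0.11899644  0.09622038] [-0.75138087 -0.06163188  1.06765497] 0.3084613164689185
```

View pics/w33.png

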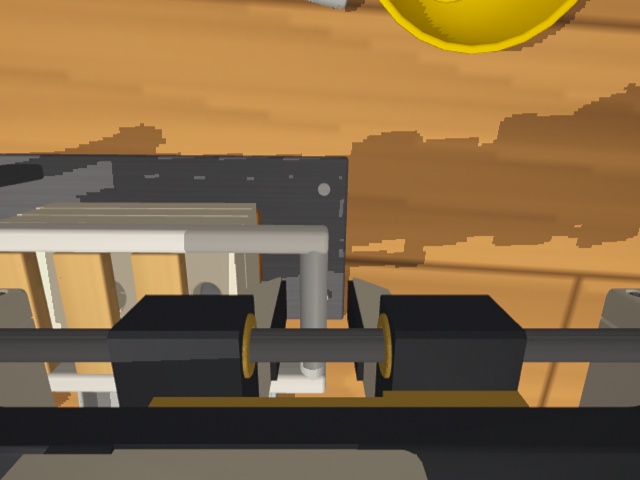

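Keeper folded and released. Lift straight up, then check.

Emit:
move_arm(steps="-0.02 0 0 0 175;-0.05 0 0 0 175;-0.09 0 0 0 175;-0.13 0 0 0 175;-0.17 0 0 0 175;-0.21 0 0 0 100;-0.21 0 0 0 100;-0.21 0 0 0 100;-0.21 0 0 0 100")

```text
clock: 51.32
position: [0.5999, -0.1185, 0.3056]
ee_rot: [1.16, 1.24, -1.16]
force: [-0.6, 0.5, -0.9]
width: 0.555
```

Run:
```python
from h import *
d=get('wrist','w34');Q=cloud(d);s=arm.observe();print(s['force'],s['clock'])
m=(Q[...,2]>.1)&(Q[...,2]<.13)&(abs(Q[...,0]-.6)<.05)
for a,b in((-.13,-.11),(-.1,-.05),(-.05,0),(0,.05)):
    k=m&(Q[...,1]>a)&(Q[...,1]<b); print(a,k.sum(),np.percentile(Q[k][:,2],[50,90]).round(4))
k=(Q[...,2]>.085)&(Q[...,2]<.094)&(abs(Q[...,0]-.594)<.035)&(abs(Q[...,1]+.016)<.07); P=Q[k][:,:2].astype(np.float32)*1000; print(k.sum(),cv2.minAreaRect(P),np.median(Q[k][:,2]))
t=get('top','t34');T=cloud(t); 
k=(T[...,2]>.025)&(T[...,2]<.05)&(abs(T[...,0]-.45)<.06)&(abs(T[...,1]+.02)<.075); P=T[k][:,:2].astype(np.float32)*1000; print('block',k.sum(),cv2.minAreaRect(P))
```

```text
[-0.08933677  0.48215278 -0.21272485] 51.3667
-0.13 991 [0.1125 0.1138]
-0.1 2008 [0.1131 0.1141]
-0.05 2884 [0.1131 0.1141]
0 3608 [0.1131 0.1142]
2639 ((591.2163696289062, -20.544525146484375), (58.303001403808594, 121.14383697509766), 3.499547004699707) 0.0902428571439961
block 674 ((448.31195068359375, -20.940093994140625), (115.71611785888672, 147.464111328125), 0.2777969539165497)
```

View pics/w34.png

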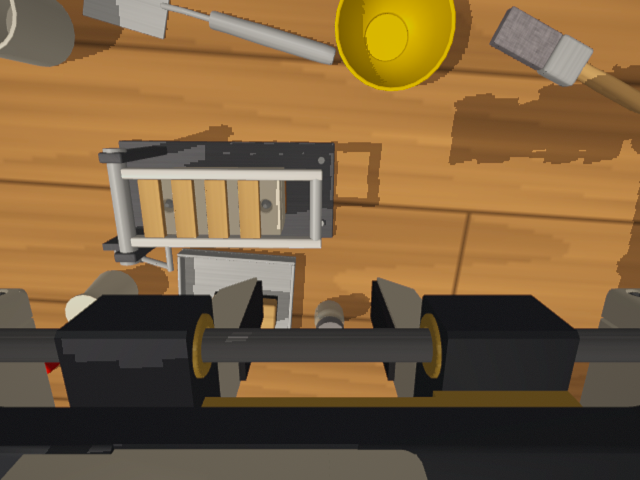

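View pics/t34.png

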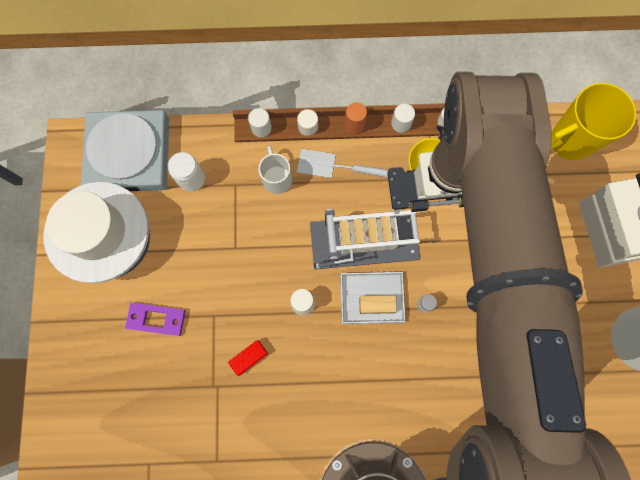

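```bash
python3 -c "
from h import *
print(arm.sign_off())"
```

```text
the job is handed in; nothing more can be done
None
```

The job is done and handed in at about 51 s on the robot's clock. The rubbing block is in the steel tray. I opened the keeper, put the three ring plates and then the cover plate over the pins, and folded the keeper back down. I never gripped or pushed any bystander, and in the pictures none looks moved.

Last checks before handing in:
- **Stack:** before folding, the cover top was level at 90.3 mm (90 expected) and within about 1 mm and 0.2 degrees of the pins as measured. After folding, the cover top still read 90.2 mm.
- **Keeper:** it reads level at about 113 mm along its whole length.
- **Block:** it is visibly inside the tray. My last numerical fit of its position also picked up the tray rim, so it gave no usable value and I relied on the pictures for this.
- **Arm:** it is clear of everything.

No knock of a plate or slackening of the grip showed up along the way.

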